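# Load jammed reagent bottles onto the shaker and latch its guard door

## Task

The reagent bottles in the grey transport bin have fallen over and lie jammed in its corners. Free every one of them and stand it upright on the black mat of the orbital shaker, inside the guard walls; when all stand there, push the guard door shut until it is fully home on its catch. Do not knock the other things on the bench about.

Things in the scene. Friction and masses are not known exactly. Their poses are not given: they have to be found in the camera images.
- bottle1_center (a point): round reagent bottle of amber glass with paper label and black cap, 100 mm long in all: body 40 mm diameter for the first 60 mm from the base, short shoulder to 69 mm, cap 26 mm diameter from 69 to 100 mm; about 120 g. This point is its centre, half-way along (50 mm from the base) on its axis; its x axis runs along the bottle from base to cap, so x points straight up when it stands upright. It starts lying in the bin along the wall on the bin's -y side, base in the corner.
- bottle2_center (a point): round reagent bottle of amber glass with paper label and black cap, 100 mm long in all: body 40 mm diameter for the first 60 mm from the base, short shoulder to 69 mm, cap 26 mm diameter from 69 to 100 mm; about 120 g. This point is its centre, half-way along (50 mm from the base) on its axis; its x axis runs along the bottle from base to cap, so x points straight up when it stands upright. It starts lying in the bin along the wall on the bin's +y side, base in the corner.
- bottle3_center (a point): round reagent bottle of amber glass with paper label and black cap, 100 mm long in all: body 40 mm diameter for the first 60 mm from the base, short shoulder to 69 mm, cap 26 mm diameter from 69 to 100 mm; about 120 g. This point is its centre, half-way along (50 mm from the base) on its axis; its x axis runs along the bottle from base to cap, so x points straight up when it stands upright. It starts lying in the bin along the wall on the bin's +x side, base in the corner.
- bottle4_center (a point): round reagent bottle of amber glass with paper label and black cap, 100 mm long in all: body 40 mm diameter for the first 60 mm from the base, short shoulder to 69 mm, cap 26 mm diameter from 69 to 100 mm; about 120 g. This point is its centre, half-way along (50 mm from the base) on its axis; its x axis runs along the bottle from base to cap, so x points straight up when it stands upright. It starts lying in the bin along the wall on the bin's -x side, base in the corner.
- bin: grey open-topped bin, fixed, outside 250 (its x) by 230 (its y) by 40 mm high, walls and floor 5 mm thick; origin at the centre of its underside on the bench. The bottles start 1 to 4 mm from two of its walls, so a finger fits between bottle and wall only once the bottle has been rolled or drawn away (it rolls when pressed lightly from above and drawn sideways).
- mat_center (a point): centre of the top of the black rubber mat on the orbital shaker, a cream housing (300 mm along x by 240 mm along y) fixed on the bench; the housing's top is 40 mm and the mat 46 mm above the bench. Axes are the shaker's: the mat is 220 mm (x) by 180 mm (y), open from above; aluminium guard walls 6 mm thick and 36 mm high above the mat stand round its -y, -x and +x edges; the door closes its +y edge.
- door (a joint): guard door of the shaker, opening angle in rad: 0 = shut and home, grows to 1.5 as it swings out to the shaker's +y; it starts open. It turns easily and stays where it is left, but in the last 0.07 rad a nub on its free edge meets a spring ball catch: a push of about 5 to 10 N takes it over the ball at about 0.03 rad, and then the catch holds it home at 0.
- door_hinge (a point): a point on the upright hinge line of the door, 18 mm above the mat, at the shaker's +x end of the door; it turns with the door: its -x axis points along the door from the hinge to the free edge and its +y axis out of the door's outer face. The door is an aluminium panel 10 mm thick (5 mm either side of this line), reaching 219 mm from the hinge line, its top edge 34 mm above the mat.
- door_edge (a point): the top of the door's free edge, mid-thickness, 215 mm from the hinge line; moves with the door. A fixed catch housing 20 by 30 mm stands beside it when the door is shut, its top 30 mm above the mat.
- spool: white plastic ring-shaped spool, 44 mm diameter, 18 mm high, lying flat on the bench between bin and shaker, bystander; origin at its underside.
- tip_box: red pipette tip box, 80 x 120 x 50 mm (tips stand to 72 mm), bystander; origin at its underside.
- tube_rack: white tube rack, 70 x 200 mm, tubes to 116 mm high, bystander; origin at its underside.
- beaker: glass beaker, 64 mm diameter, 75 mm high, bystander; origin at its underside.
- jar: small white jar, 44 mm diameter, 45 mm high, bystander; origin at its underside.
- pen: green pen lying on the bench, 130 mm long, bystander.
Mind the look-alikes: they are no part of the job. Leave any yellow look-alike of the part that bears bottle2_center alone. Leave any purple look-alike of the part that bears bottle4_center alone.

How it is judged (in metres and radians):
On the way, in this order (a step that is already met when the one before it is completed fails the run):
1. every bottle stands upright on the mat inside the guard walls (angle between each of bottle1_center, bottle2_center, bottle3_center, bottle4_center's own x axis and vertical below 0.12 rad and x of bottle1_center in the frame of mat_center between -0.097 and 0.097 m and y of bottle1_center in the frame of mat_center between -0.077 and 0.077 m and z of bottle1_center in the frame of mat_center between 0.045 and 0.056 m and linear speed of each of bottle1, bottle2, bottle3, bottle4 below 0.02 m/s and x of bottle2_center in the frame of mat_center between -0.097 and 0.097 m and y of bottle2_center in the frame of mat_center between -0.077 and 0.077 m and z of bottle2_center in the frame of mat_center between 0.045 and 0.056 m and x of bottle3_center in the frame of mat_center between -0.097 and 0.097 m and y of bottle3_center in the frame of mat_center between -0.077 and 0.077 m and z of bottle3_center in the frame of mat_center between 0.045 and 0.056 m and x of bottle4_center in the frame of mat_center between -0.097 and 0.097 m and y of bottle4_center in the frame of mat_center between -0.077 and 0.077 m and z of bottle4_center in the frame of mat_center between 0.045 and 0.056 m), for 0.3 s.
2. the door is shut home on its catch (value of joint door below 0.015 rad), for 0.2 s.
At the end, for the whole second after the job is handed in: Every bottle stands on its base on the mat (axis within 0.12 rad of vertical, centre within 97 mm in x and 77 mm in y of the mat's centre and 45 to 56 mm above the mat), at rest, and the door reads under 0.015 rad, at rest (all of step 1 and value of joint door below 0.015 rad and velocity of joint door below 0.05 rad/s); the robot touches nothing.
It fails at once if a bystander on the bench (tip box, tube rack, beaker, jar, pen, spool) is moved more than 60 mm (distance of any of tip_box, tube_rack, beaker, jar, pen, spool from where it was at the start of the episode above 0.06 m).
Of bottle1, bottle2, bottle3, bottle4 only 3 to 4 are there at a start; the rules pass over those that are not, and their reading is None.
At some moment in a run one of bottle1, bottle2, bottle3, bottle4 may be knocked a few centimetres aside while the robot is not near it.
It also fails if it takes over 210 s, if anything falls off the work surface, if the arm or the gripper's body presses on something with over 40 N, if the wrist force passes 120 N, or if a joint passes its speed limit or range.

## Robot

A 7-joint arm with a two-finger parallel gripper is mounted at the origin on the work surface. World frame = base frame: x ahead of the robot, y to its left, z up, the work surface at z = 0. Lengths are in mm, angles in rad, forces in N, time in s.
With the tool pointing down it reaches from about 400 to 750 mm from the base axis. Payload 19.5 kg.
Tool frame: the origin (TCP) lies midway between the tips of the shut fingers; the grasp point (between the pads) lies 19 mm behind it (env.grip_point_offset is the distance from the TCP to the grasp point, in mm); z points along the fingers, y is the line along which they close (so a half turn about z gives the same grasp; the last joint's range is limited). The gripper opens to 85 mm and grips with 20 to 120 N. Pads are 22 mm wide; open, the fingers measure 114 mm over their backs; the gripper's body (76 mm by 85 mm) begins 54 mm behind the grasp point. The pads swing forward as they close: fully open they stand 13 mm farther back than shut.
Start: joints at [-1.307, 0.707, -0.028, 1.485, 0.022, 0.951, -0.075], TCP at [173.095, 548.3, 231.268] pointing down, gripper open.
Joint ranges: [-2.71, 2.71], [-0.32, 2.16], [-1.57, 1.52], [0, 2.45], [-1.46, 4.6], [0, 2.02], [-2.83, 2.83]. Speed limits (rad/s): [1.89, 1.89, 2.57, 2.57, 3.01, 3.01, 3.01].

## Interface

Orientations are given as [roll, pitch, yaw] about the fixed x, y, z axes, in that order (R = Rz(yaw) Ry(pitch) Rx(roll)).
In Python, from station import env gives the robot as it stands.
- The arm moves only by the tool arm_command, never from a script. Its arguments are lists of equal length, an entry for each row: "xyz": the shift along the world's x, y, z in m, a list of three; "twist": the turn, a rotation vector about the world's x, y, z in degrees, a list of three; "hand": the closure, from -1 (fully open) to 1 (shut), so that 0 is half open. In form: {"xyz": [[dx, dy, dz], ...], "twist": [[ax, ay, az], ...], "hand": [hand, ...]}. A call has exactly 8 rows; each row shifts and turns the commanded pose from where the row before left it; what a row does not reach is not made up. A row lasts 1/12 s, in which the tool goes at most 41.7 mm and 7.16 degrees, less where a joint would pass 70% of its speed; a pose out of reach is approached as far as the arm can. A call is refused whole if a number of a shift passes 0.0417 or a number of a turn 7.16, either way. A call with a gripper value outside its range is refused whole. The fingers move at their own pace and stop on an object; "force" is the grip in N (left out, the last holds). Time passes only in rows, so rows that do not move let the fingers close, or fill a call up. It gives the time, the measured TCP pose, the force, the opening and the grip force at its end, in the units of the state.
- env.observe(): the state, without advancing time (a new reading comes with each control period).
- env.get_image(name): name is "side" or "top" or "wrist"; returns a dict with "img" (420x560x3 uint8, blue, green, red), "fx", "fy", "cx", "cy" (pixels), "R" (3x3) and "t" (3): a world point X has camera coordinates R X + t. Camera axes: x right, y down, z forward; pixel columns grow to the right and rows downward; lengths in mm; the calibration is good to about 2 mm. A picture is of the moment at which its call begins. There is no depth.
- env.hand_in(): hands the job in; it is judged then, once.
The state is a dict: "t": time; "qpos": joint angles; "joint_vel": joint speeds; "tau": joint torques, N m; "position": TCP position; "tcp_rot": TCP orientation; "force": force on the tool from outside, world axes, zero at the start; "wrist_torque": the same for the moment, N m; "gripper_width": finger opening in mm; "grasp_force": force on a finger pad.
Only numpy, scipy, OpenCV 4.12 (cv2) and the standard library are available. Lean on these libraries where they do the work, as an engineer would, in place of code of your own. Each camera call takes 0.05 s, during which the arm holds its last target. There are 200 camera calls.

## Working session

There is one attempt and no reset: what is moved stays moved. The work goes in short steps, Python scripts to look and compute and a tool call to move; the robot and the scene stay as the last step left them, time stands still between calls to the robot, and variables do not carry over. Pictures are saved under pics/ and viewed, at most 14 in all, crops included, and the job is handed in when it is done.

Besides the shell and the picture viewer there is one more tool, called after "Request:" as name(argument=value, ...) on one line, values as JSON. arm_command: Moves the arm, as the interface text tells. Its arguments: {"type":"object","properties":{"xyz":{"type":"array","items":{"type":"array","items":{"type":"number"}}},"twist":{"type":"array","items":{"type":"array","items":{"type":"number"}}},"hand":{"type":"array","items":{"type":"number"}},"force":{"type":"number"}},"required":["xyz","twist","hand"]}

```bash
mkdir -p pics; ls
python3 - <<'E'
from station import env
import cv2
print(env.observe())
for n in ("side","top"):
    d=env.get_image(n); cv2.imwrite(f"pics/{n}0.png",d["img"]); print(n,d["fx"],d["fy"],d["cx"],d["cy"],d["R"],d["t"])
E
```

```text
pics
{'t': 0.0, 'qpos': array([-1.30666584,  0.70712147, -0.02758037,  1.48496836,  0.02195556,
        0.95092861, -0.07552293]), 'joint_vel': array([-1.17598124e-03,  3.88118833e-05,  9.32463259e-04, -8.68923557e-04,
        1.78380018e-03, -8.74359447e-04, -3.04456380e-04]), 'tau': array([-1.29905434e-04, -8.83209586e+01,  1.23479124e+00, -2.36164713e+01,
        1.70032145e-02,  6.55851531e-03,  9.57833578e-06]), 'position': array([173.05262656, 548.06596097, 230.82440184]), 'tcp_rot': array([-3.14046822e+00,  2.47049603e-05,  2.83568510e+00]), 'force': array([ 0.81214407,  0.09492579, -0.4208563 ]), 'wrist_torque': array([-0.034554  ,  0.00961176, -0.0261129 ]), 'grasp_force': 0.0, 'gripper_width': 85.20811379271203}
side 516.3221217531297 516.3221217531297 285.41442093955044 209.85908416920583 [[ 0.87771061 -0.47915379 -0.00597711]
 [-0.29497741 -0.53042355 -0.79475731]
 [ 0.37764058  0.69933004 -0.60689792]] [-413.61511019  283.02068363 1107.08872869]
top 502.91065480447526 502.91065480447526 278.1272669839616 211.18157064974474 [[ 1.02255072e-02 -9.99945710e-01  2.00421502e-03]
 [-9.84526951e-01 -1.04184369e-02 -1.74923239e-01]
 [ 1.74934623e-01 -1.84524857e-04 -9.84580034e-01]] [  84.63536142  546.72740949 1118.68036224]
```

View pics/top0.png

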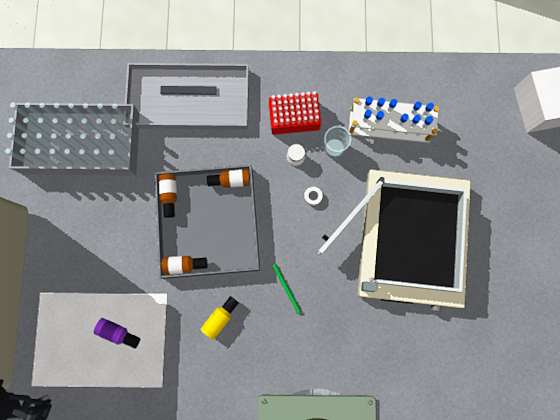

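View pics/side0.png

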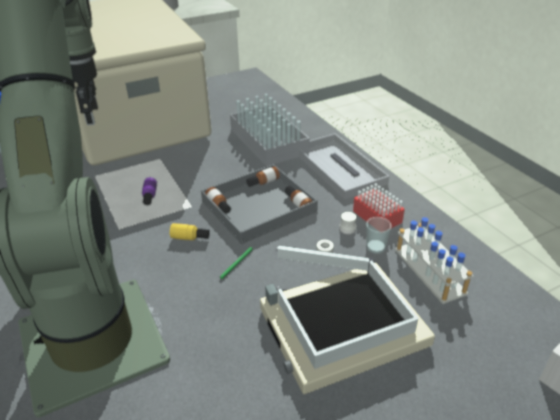

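The top view shows three bottles in the bin: one on the +x wall at (233,179), one on the +y wall at (167,195) and one on the -x wall at (183,265). Bottle 1 is absent. The door stands about 40° open, with its hinge at (380,182) and edge at (321,250). The spool is at (313,196).

```bash
cat > h.py <<'E'
from station import env
import numpy as np, cv2
def ray(d,u,v,z):
    R=np.array(d["R"]);t=np.array(d["t"]);c=-R.T@t
    r=R.T@np.array([(u-d["cx"])/d["fx"],(v-d["cy"])/d["fy"],1]); return c+r*(z-c[2])/r[2]
def proj(d,X):
    p=np.array(d["R"])@np.array(X)+d["t"]; return d["fx"]*p[0]/p[2]+d["cx"], d["fy"]*p[1]/p[2]+d["cy"]
def bottles(d,box=(140,155,265,285)):
    im=d["img"].astype(int);b,g,r=im[...,0],im[...,1],im[...,2]
    m=((r-b>50)&(r>90)&(g<0.7*r)).astype(np.uint8)
    k=np.zeros_like(m);x0,y0,x1,y1=box;k[y0:y1,x0:x1]=1;m*=k
    m=cv2.morphologyEx(m,cv2.MORPH_CLOSE,np.ones((13,13)))
    n,l,s,c=cv2.connectedComponentsWithStats(m)
    return [(c[i],s[i]) for i in range(1,n) if s[i][4]>150],m
E
python3 - <<'E'
from h import *
np.set_printoptions(precision=0,suppress=True)
d=env.get_image("top")
bs,m=bottles(d)
for c,s in bs: print("amber",c,s,ray(d,*c,28))
P=lambda n,u,v,z:print(n,ray(d,u,v,z))
for n,u,v,z in [("binTL",156,174,40),("binTR",253,167,40),("binBR",260,270,40),("binBL",161,277,40),
 ("hinge",380,182,80),("edge",321,250,80),("matTL",386,190,82),("matTR",467,192,82),("matBR",463,290,82),("catch",369,286,76),
 ("hsTL",370,171,40),("hsTR",471,180,40),("hsBR",466,306,40),("hsBL",359,297,40),("spool",314,196,18),("jar",296,154,45),("beaker",337,141,60),("pen",275,265,5),("pen2",299,312,5),
 ("capA",213,180,30),("capB",168,210,30),("capC",200,263,30),("yellow",220,318,20)]: P(n,u,v,z)
x0=135;cv2.imwrite("pics/bin.png",cv2.resize(d["img"][150:290,145:275],None,fx=4,fy=4,interpolation=cv2.INTER_CUBIC))
E
```

```text
amber [186. 264.] [182 256  11  17 156] [423. 301.  28.]
binTL [634. 380.  40.]
binTR [653. 151.  40.]
binBR [410. 130.  40.]
binBL [392. 356.  40.]
hinge [ 610. -141.   80.]
edge [453.  -6.  80.]
matTL [ 591. -154.   82.]
matTR [ 589. -338.   82.]
matBR [ 369. -317.   82.]
catch [ 375. -112.   76.]
hsTL [ 646. -127.   40.]
hsTR [ 627. -365.   40.]
hsBR [ 334. -337.   40.]
hsBL [351. -95.  40.]
spool [589.   5.  18.]
jar [685.  49.  45.]
beaker [713. -47.  60.]
pen [424.  96.   5.]
pen2 [316.  39.   5.]
capA [623. 246.  30.]
capB [549. 350.  30.]
capC [425. 270.  30.]
yellow [301. 221.  20.]
```

View pics/bin.png

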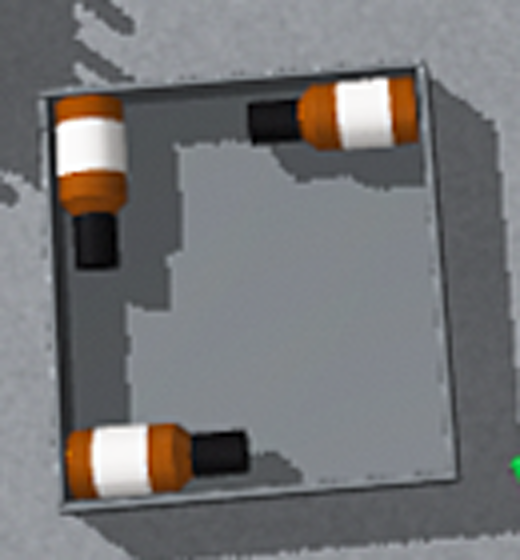

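The crop confirms the layout: bin yaw is about +5° with its centre near (522,254). The shaker's yaw is about -6° with the mat centre near (483,-234). I'll start with bottle 4 on the -x wall, rolling it first.

Request:
arm_command(xyz=[[0.0154,-0.0147,-0.006],[0.0154,-0.0147,-0.006],[0.0154,-0.0147,-0.006],[0.0154,-0.0147,-0.006],[0.0154,-0.0147,-0.006],[0.0154,-0.0147,-0.006],[0.0154,-0.0147,-0.006],[0.0154,-0.0147,-0.006]], twist=[[0,0,-4.2],[0,0,-4.2],[0,0,-4.2],[0,0,-4.2],[0,0,-4.2],[0,0,-4.2],[0,0,-4.2],[0,0,-4.2]], hand=[1,1,1,1,1,1,1,1], force=30)

```text
t: 0.82
position: [296.9, 429.9, 182.9]
tcp_rot: [-3.141, 0.0, 2.246]
force: [0.2, 0.1, 0.1]
gripper_width: -0.1
grasp_force: 0.0
```

Request:
arm_command(xyz=[[0.0154,-0.0147,-0.01],[0.0154,-0.0147,-0.01],[0.0154,-0.0147,-0.01],[0.0154,-0.0147,-0.01],[0.0154,-0.0147,-0.01],[0.0154,-0.0147,-0.01],[0.0154,-0.0147,-0.01],[0.0154,-0.0147,-0.01]], twist=[[0,0,-4.2],[0,0,-4.2],[0,0,-4.2],[0,0,-4.2],[0,0,-4.2],[0,0,-4.2],[0,0,-4.2],[0,0,-4.2]], hand=[1,1,1,1,1,1,1,1])

```text
t: 1.48
position: [420.1, 312.3, 102.7]
tcp_rot: [-3.141, 0.0, 1.659]
force: [0.9, 0.8, 0.2]
gripper_width: 0.2
grasp_force: 0.0
```

Run:
```python
from h import *
np.set_printoptions(precision=3,suppress=True)
o=env.observe();print(o['t'],o['qpos'],o['position'],o['tcp_rot'],o['force'],o['gripper_width'])
d=env.get_image("wrist");cv2.imwrite("pics/w1.png",d["img"])
c=-np.array(d["R"]).T@d["t"];print(c,proj(d,[419,313,45]),proj(d,[423,268,38]))
```

```text
1.4833 [-0.796  0.837  0.179  1.817 -0.273  0.512 -0.347] [420.121 312.29  102.662] [-3.141  0.     1.659] [0.869 0.767 0.197] 0.16245208133118827
[414.053 381.672 244.606] (np.float64(275.31959482884474), np.float64(220.55758277730783)) (np.float64(275.45416487663), np.float64(274.43824827457837))
```

View pics/w1.png

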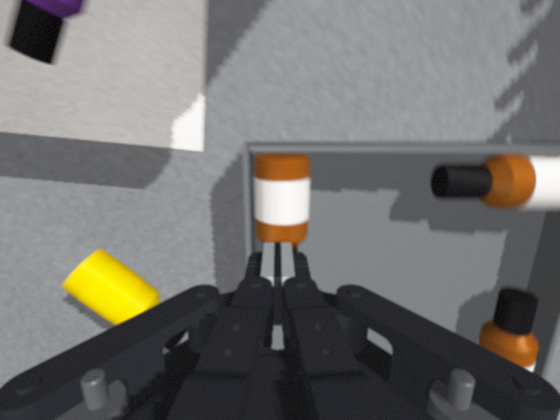

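The wrist view shows the fingertips directly over bottle 4, whose body axis is at column 282, about 4 mm inward of the tip. I'll lower until contact.

Request:
arm_command(xyz=[[0,0,-0.01],[0,0,-0.01],[0,0,-0.01],[0,0,-0.01],[0,0,-0.01],[0,0,-0.005],[0,0,-0.002],[0,0,0]], twist=[[0,0,0],[0,0,0],[0,0,0],[0,0,0],[0,0,0],[0,0,0],[0,0,0],[0,0,0]], hand=[1,1,1,1,1,1,1,1])

```text
t: 2.2
position: [419.3, 313.1, 45.9]
tcp_rot: [-3.141, 0.0, 1.663]
force: [0.5, -0.6, -0.1]
gripper_width: -0.1
grasp_force: 0.0
```

Request:
arm_command(xyz=[[0,0,-0.001],[0,0,-0.001],[0,0,0],[0,0,0],[0,0,0],[0,0,0],[0,0,0],[0,0,0]], twist=[[0,0,0],[0,0,0],[0,0,0],[0,0,0],[0,0,0],[0,0,0],[0,0,0],[0,0,0]], hand=[1,1,1,1,1,1,1,1])

```text
t: 2.87
position: [419.9, 313.3, 44.9]
tcp_rot: [3.14, -0.001, 1.663]
force: [0.2, -0.1, 6.4]
gripper_width: -0.3
grasp_force: 3.3
```

Request:
arm_command(xyz=[[0.004,0.0003,0],[0.004,0.0004,0],[0.004,0.0003,0],[0.004,0.0004,0],[0.004,0.0003,0],[0.004,0.0004,0],[0.004,0.0003,0],[0.004,0.0004,0]], twist=[[0,0,0],[0,0,0],[0,0,0],[0,0,0],[0,0,0],[0,0,0],[0,0,0],[0,0,0]], hand=[1,1,1,1,1,1,1,1])

```text
t: 3.53
position: [451.8, 315.9, 44.3]
tcp_rot: [-3.141, -0.0, 1.663]
force: [-0.4, -0.1, -0.2]
gripper_width: -0.4
grasp_force: 0.0
```

Run:
```python
from h import *
d=env.get_image("wrist");cv2.imwrite("pics/w2.png",d["img"])
```

```text
(no output)
```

View pics/w2.png

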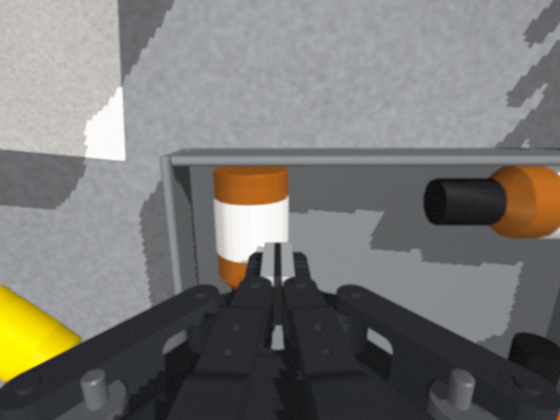

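The bottle rolled about 15 mm: its axis is at column 252, 13 mm behind the tip at column 277. Next I go for its cap.

Request:
arm_command(xyz=[[0,0,0.02],[0,0,0.02],[-0.003,-0.012,0],[-0.003,-0.012,0],[-0.003,-0.012,0],[0,-0.012,0],[0,0,0],[0,0,0]], twist=[[0,0,0],[0,0,0],[0,0,0],[0,0,0],[0,0,0],[0,0,0],[0,0,0],[0,0,0]], hand=[1,1,0.06,0.06,0.06,0.06,0.06,0.06])

```text
t: 4.25
position: [442.8, 267.6, 84.3]
tcp_rot: [-3.142, -0.0, 1.662]
force: [-0.3, 1.3, 0.1]
gripper_width: 40.5
grasp_force: 0.0
```

Run:
```python
from h import *
o=env.observe();print(o['position'],o['tcp_rot'],o['gripper_width'])
d=env.get_image("wrist");cv2.imwrite("pics/w3.png",d["img"])
```

```text
[442.82367568 267.64671225  84.30188005] [-3.14150671e+00 -1.20645112e-04  1.66199127e+00] 40.518060520811055
```

View pics/w3.png

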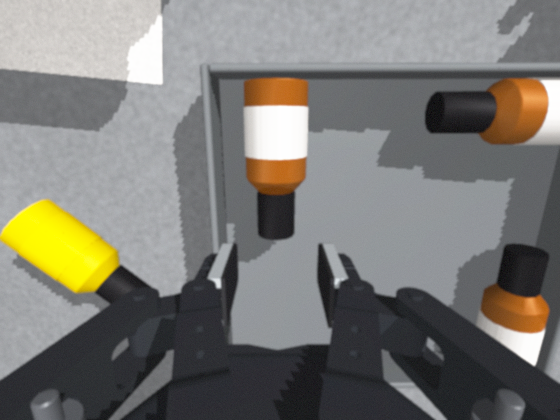

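Bottle 4 is centred between the fingers: its cap is at (276,214) and the finger midline at column 277.

Run:
```python
from h import *
d=env.get_image("wrist")
for p,z in [((276,192),36),((276,237),36),((276,214),36),((276,85),40),((500,270),36),((460,112),38),((440,112),38),((490,112),38)]: print(p,ray(d,*p,z))
```

```text
(276, 192) [440.04967615 291.44396978  36.        ]
(276, 237) [442.86019696 260.72369726  36.        ]
(276, 214) [441.39396947 276.75023155  36.        ]
(276, 85) [434.26501921 354.80155715  40.        ]
(500, 270) [598.77032533 250.60585909  36.        ]
(460, 112) [543.54139784 350.16381754  38.        ]
(440, 112) [531.80302592 349.07683093  38.        ]
(490, 112) [561.15141945 351.79452561  38.        ]
```

Request:
arm_command(xyz=[[0,0.008,-0.015],[0,0,-0.02],[0,0,-0.02],[0,0,-0.015],[0,0,-0.009],[0,0,0],[0,0,0],[0,0,0]], twist=[[0,0,0],[0,0,0],[0,0,0],[0,0,0],[0,0,0],[0,0,0],[0,0,0],[0,0,0]], hand=[0.06,0.06,0.06,0.06,0.06,0.06,1,1], force=50)

```text
t: 5.02
position: [442.6, 276.3, 5.4]
tcp_rot: [3.141, -0.0, 1.663]
force: [-0.2, 0.9, -0.8]
gripper_width: 24.4
grasp_force: 48.8
```

Request:
arm_command(xyz=[[0,0,0],[0,0,0],[0,0,0],[0,0,0.01],[0,0,0.03],[0,0,0.04],[0,0,0.04],[0,0,0.04]], twist=[[0,0,0],[0,0,0],[0,0,0],[0,0,0],[0,0,0],[0,0,0],[0,0,0],[0,0,0]], hand=[1,1,1,1,1,1,1,1])

```text
t: 5.68
position: [442.0, 275.4, 167.8]
tcp_rot: [-3.141, 0.0, 1.663]
force: [0.6, 1.3, -1.1]
gripper_width: 24.3
grasp_force: 49.2
```

Request:
arm_command(xyz=[[0,-0.015,0.016],[0,-0.015,0.016],[0,-0.015,0.016],[0,-0.015,0.016],[0,-0.015,0.016],[0,-0.015,0.016],[0,-0.015,0.016],[0,-0.015,0.016]], twist=[[0,0,-1.4],[0,0,-1.4],[0,0,-1.4],[0,0,-1.4],[0,0,-1.4],[0,0,-1.4],[0,0,-1.4],[0,0,-1.4]], hand=[1,1,1,1,1,1,1,1])

```text
t: 6.35
position: [442.0, 154.9, 294.7]
tcp_rot: [-3.141, -0.0, 1.466]
force: [0.1, -0.0, -1.1]
gripper_width: 24.5
grasp_force: 49.4
```

Request:
arm_command(xyz=[[0,-0.02,0],[0,-0.02,0],[0,-0.02,0],[0,-0.02,0],[0,-0.02,0],[0,-0.02,0],[0,-0.02,0],[0,-0.02,0]], twist=[[-6,0.6,0],[-6,0.6,0],[-6,0.6,0],[-6,0.6,0],[-6,0.6,0],[-6,0.6,0],[-6,0.6,0],[-6,0.6,0]], hand=[1,1,1,1,1,1,1,1])

```text
t: 7.02
position: [442.4, -4.7, 294.4]
tcp_rot: [3.136, 0.846, 1.464]
force: [0.4, -0.7, -1.6]
gripper_width: 24.9
grasp_force: 49.4
```

Run:
```python
from h import *
from scipy.spatial.transform import Rotation as Ro
np.set_printoptions(precision=3,suppress=True)
o=env.observe();print(o['t'],o['qpos'],o['position'],o['gripper_width']);print(Ro.from_euler('xyz',o['tcp_rot']).as_matrix())
```

```text
7.0167 [-0.856  0.773  0.667  1.764  0.373  1.097 -0.601] [442.44   -4.654 294.376] 24.86709819706358
[[ 0.07   0.995 -0.074]
 [ 0.659 -0.102 -0.745]
 [-0.749  0.004 -0.663]]
```

Request:
arm_command(xyz=[[0.0132,-0.03,-0.005],[0.0132,-0.03,-0.005],[0.0132,-0.03,-0.005],[0.0132,-0.03,-0.005],[0.0132,-0.03,-0.005],[0.0132,-0.03,-0.005],[0.0132,-0.03,-0.005],[0.0132,-0.03,-0.005]], twist=[[-4.8,0.5,0],[-4.8,0.5,0],[-4.8,0.5,0],[-4.8,0.5,0],[-4.8,0.5,0],[-4.8,0.5,0],[-4.8,0.5,0],[-4.8,0.5,0]], hand=[1,1,1,1,1,1,1,1])

```text
t: 7.68
position: [548.9, -244.9, 253.5]
tcp_rot: [3.108, 1.519, 1.437]
force: [1.3, 0.3, -0.8]
gripper_width: 24.2
grasp_force: 49.4
```

```bash
cat >> h.py <<'E'
from scipy.spatial.transform import Rotation as Ro
def st():
    np.set_printoptions(precision=3,suppress=True)
    o=env.observe();print(round(o['t'],2),'q',o['qpos'],'p',o['position'],'w',o['gripper_width'],'F',o['force']);R=Ro.from_euler('xyz',o['tcp_rot']).as_matrix();print('z',R[:,2],'y',R[:,1],'x',R[:,0])
E
python3 - <<'E'
from h import *
st()
d=env.get_image("side");cv2.imwrite("pics/s1.png",d["img"])
E
```

```text
7.68 q [-0.562  1.357  0.938  1.635  0.748  0.894 -0.801] p [ 548.889 -244.935  253.508] w 24.201206985216253 F [ 1.291  0.3   -0.78 ]
z [-0.099 -0.994 -0.052] y [ 0.995 -0.1    0.002] x [ 0.007  0.051 -0.999]
```

View pics/s1.png

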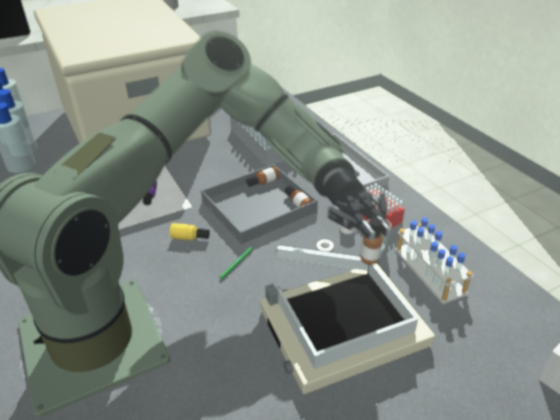

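The side view shows bottle 4 upright in the hand, next to the shaker. I'll lower it toward the mat with a little tilt so the wrist stays high.

Request:
arm_command(xyz=[[-0.0014,-0.0018,-0.012],[-0.0014,-0.0018,-0.012],[-0.0014,-0.0018,-0.012],[-0.0014,-0.0018,-0.012],[-0.0014,-0.0018,-0.012],[-0.0014,-0.0018,-0.012],[-0.0014,-0.0018,-0.012],[-0.0014,-0.0018,-0.012]], twist=[[0.5,0,0],[0.5,0,0],[0.5,0,0],[0.5,0,0],[0.5,0,0],[0.5,0,0],[0.5,0,0],[0.5,0,0]], hand=[1,1,1,1,1,1,1,1])

```text
t: 8.4
position: [536.8, -258.5, 156.2]
tcp_rot: [-3.095, 1.445, 1.516]
force: [0.0, -0.0, -1.9]
gripper_width: 24.7
grasp_force: 49.7
```

Run:
```python
from h import *
st()
d=env.get_image("side");cv2.imwrite("pics/s2.png",cv2.resize(d["img"][180:400,230:480],None,fx=3,fy=2.7))
```

```text
8.4 q [-0.528  1.471  0.874  1.645  0.707  0.795 -0.897] p [ 536.788 -258.503  156.163] w 24.666536029744798 F [ 0.041 -0.031 -1.945]
z [-0.1   -0.987 -0.125] y [ 0.995 -0.1   -0.006] x [ 0.007  0.125 -0.992]
```

View pics/s2.png

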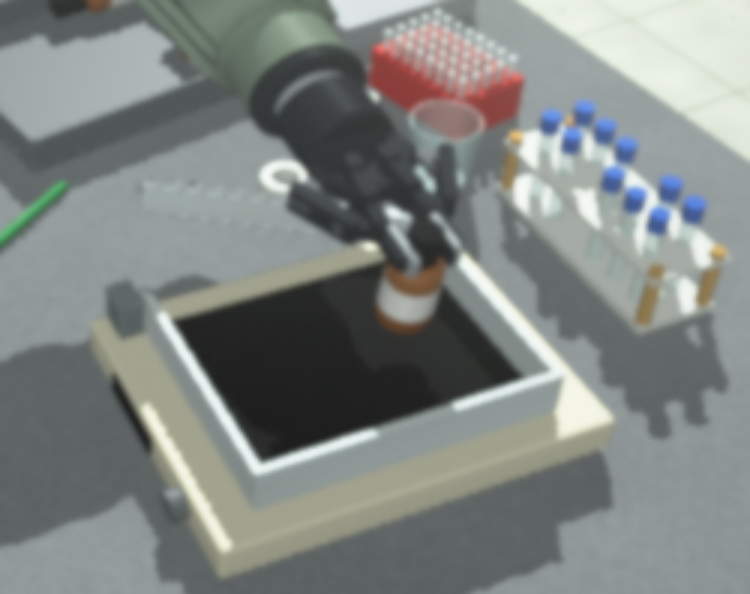

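The bottle hangs over the black mat inside the walls, and the wrist clears the door.

Request:
arm_command(xyz=[[0,0,-0.005],[0,0,-0.005],[0,0,-0.005],[0,0,-0.005],[0,0,-0.002],[0,0,-0.001],[0,0,0],[0,0,0]], twist=[[0,0,0],[0,0,0],[0,0,0],[0,0,0],[0,0,0],[0,0,0],[0,0,0],[0,0,0]], hand=[1,1,1,1,1,1,1,1])

```text
t: 9.12
position: [536.9, -258.5, 134.5]
tcp_rot: [-3.096, 1.446, 1.515]
force: [-0.2, -0.3, -0.6]
gripper_width: 24.4
grasp_force: 49.7
```

Request:
arm_command(xyz=[[0,0,-0.001],[0,0,-0.001],[0,0,-0.001],[0,0,0],[0,0,0],[0,0,0],[0,0,0],[0,0,0]], twist=[[0,0,0],[0,0,0],[0,0,0],[0,0,0],[0,0,0],[0,0,0],[0,0,0],[0,0,0]], hand=[1,1,1,1,1,1,1,1])

```text
t: 9.78
position: [536.9, -258.5, 131.3]
tcp_rot: [-3.094, 1.446, 1.517]
force: [-0.1, -0.3, -1.9]
gripper_width: 24.3
grasp_force: 49.7
```

Request:
arm_command(xyz=[[0,0,-0.001],[0,0,-0.001],[0,0,0],[0,0,0],[0,0,0],[0,0,0],[0,0,0],[0,0,0]], twist=[[0,0,0],[0,0,0],[0,0,0],[0,0,0],[0,0,0],[0,0,0],[0,0,0],[0,0,0]], hand=[1,1,1,1,1,1,1,1])

```text
t: 10.45
position: [536.9, -258.5, 129.3]
tcp_rot: [-3.095, 1.446, 1.517]
force: [-0.1, 0.3, -1.5]
gripper_width: 24.8
grasp_force: 49.7
```

Request:
arm_command(xyz=[[0,0,-0.001],[0,0,-0.001],[0,0,0],[0,0,0],[0,0,0],[0,0,0],[0,0,0],[0,0,0]], twist=[[0,0,0],[0,0,0],[0,0,0],[0,0,0],[0,0,0],[0,0,0],[0,0,0],[0,0,0]], hand=[1,1,1,1,1,1,1,1])

```text
t: 11.12
position: [536.9, -258.5, 127.4]
tcp_rot: [-3.095, 1.446, 1.517]
force: [0.1, -0.1, 2.1]
gripper_width: 24.2
grasp_force: 49.8
```

Run:
```python
from h import *
st()
```

```text
11.12 q [-0.523  1.521  0.858  1.619  0.688  0.798 -0.921] p [ 536.907 -258.536  127.428] w 24.18898707771048 F [ 0.109 -0.066  2.127]
z [-0.101 -0.987 -0.124] y [ 0.995 -0.101 -0.006] x [ 0.007  0.124 -0.992]
```

Request:
arm_command(xyz=[[0,0,0],[0,0,0],[0,0,0],[0,0,0],[0,0,0],[0.001,0.012,0.002],[0.002,0.02,0.003],[0.002,0.02,0.003]], twist=[[0,0,0],[0,0,0],[0,0,0],[0,0,0],[0,0,0],[0,0,0],[0,0,0],[0,0,0]], hand=[0.3,0.15,0,-0.06,-0.06,-0.06,-0.06,-0.06])

```text
t: 11.78
position: [541.7, -205.4, 135.4]
tcp_rot: [-3.091, 1.446, 1.52]
force: [0.8, 0.5, 1.3]
gripper_width: 45.3
grasp_force: 0.0
```

Request:
arm_command(xyz=[[0.002,0.02,0.01],[0,0.01,0.03],[0,0,0.035],[0,0,0.035],[0,0,0.035],[0,0.02,0.03],[0,0.03,0.02],[0,0.03,0]], twist=[[0,0,0],[0,0,0],[0,0,0],[0,0,0],[5,-0.5,0],[5,-0.5,0],[5,-0.5,0],[5,-0.5,0]], hand=[-0.06,-0.06,-0.06,-0.06,-0.06,-0.06,-0.06,-0.06])

```text
t: 12.45
position: [543.9, -95.1, 331.5]
tcp_rot: [-3.136, 1.096, 1.477]
force: [-0.0, 0.4, -0.6]
gripper_width: 45.2
grasp_force: 0.0
```

Run:
```python
from h import *
st()
d=env.get_image("side");t=env.get_image("top")
a=d["img"][180:380,250:450]; b=t["img"][140:340,280:480]
cv2.imwrite("pics/s3.png",cv2.resize(np.hstack([a,b]),None,fx=2,fy=2))
```

```text
12.45 q [-0.683  0.942  0.745  1.494  0.521  1.195 -0.474] p [543.852 -95.088 331.455] w 45.2177814539924 F [-0.022  0.418 -0.594]
z [-0.089 -0.885 -0.457] y [ 0.995 -0.099 -0.002] x [ 0.043  0.455 -0.889]
```

View pics/s3.png

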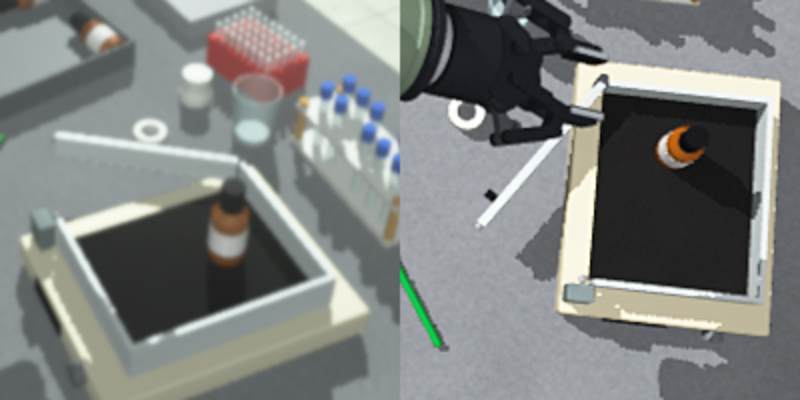

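Bottle 4 stands upright on the mat, with its cap near top-view pixel (426,208). Next is bottle 2 on the +y wall.

Request:
arm_command(xyz=[[0,0.03,0],[0,0.03,0],[0,0.03,0],[0,0.03,0],[0,0.03,0],[0,0.03,0],[0,0.03,0],[0,0.03,0]], twist=[[6.2,-0.6,0],[6.2,-0.6,0],[6.2,-0.6,0],[6.2,-0.6,0],[6.2,-0.6,0],[6.2,-0.6,0],[6.2,-0.6,0],[6.2,-0.6,0]], hand=[1,1,1,1,1,1,1,1], force=30)

```text
t: 13.22
position: [543.7, 145.5, 327.5]
tcp_rot: [-3.135, 0.228, 1.48]
force: [-0.6, 0.9, -0.4]
gripper_width: -0.1
grasp_force: 0.0
```

Request:
arm_command(xyz=[[0.004,0.02,-0.01],[0.004,0.02,-0.01],[0.004,0.02,-0.01],[0.004,0.02,-0.01],[0.004,0.02,-0.01],[0.004,0.02,-0.01],[0.004,0.02,-0.01],[0.004,0.02,-0.01]], twist=[[6.4,-0.6,0],[6.4,-0.6,0],[0,0,-6],[0,0,-6],[0,0,-6],[0,0,-6],[0,0,-6],[0,0,-6]], hand=[1,1,1,1,1,1,1,1])

```text
t: 13.88
position: [575.5, 304.7, 246.1]
tcp_rot: [-3.135, 0.011, 0.846]
force: [0.7, 0.0, -0.2]
gripper_width: -0.3
grasp_force: 0.0
```

Request:
arm_command(xyz=[[0.002,0.006,-0.017],[0.002,0.006,-0.017],[0.002,0.006,-0.017],[0.002,0.006,-0.017],[0.002,0.006,-0.017],[0.002,0.006,-0.017],[0.001,0.006,-0.017],[0,0.005,-0.017]], twist=[[0,0,-6],[0,0,-6],[0,0,-6],[0,0,-6],[0,0,-6],[0,0,-6],[0,0,-6],[0,0,-1]], hand=[1,1,1,1,1,1,1,1])

```text
t: 14.55
position: [588.4, 351.0, 109.5]
tcp_rot: [-3.137, 0.01, 0.095]
force: [-0.1, 0.3, 0.2]
gripper_width: 0.1
grasp_force: 0.0
```

Run:
```python
from h import *
st()
d=env.get_image("wrist");cv2.imwrite("pics/w4.png",d["img"])
for p in [(589,351,45),(546,350,38),(621,240,38)]: print(proj(d,p))
```

```text
14.55 q [-0.801  1.107  0.621  1.146 -0.641  1.082 -1.626] p [588.419 350.957 109.497] w 0.07064669558090655 F [-0.065  0.336  0.239]
z [-0.011  0.004 -1.   ] y [ 0.095 -0.996 -0.005] x [ 0.995  0.095 -0.01 ]
(np.float64(277.49556656335074), np.float64(217.3514188174003))
(np.float64(273.5159016368113), np.float64(267.01714006694584))
(np.float64(437.338567731428), np.float64(185.9891939724414))
```

View pics/w4.png

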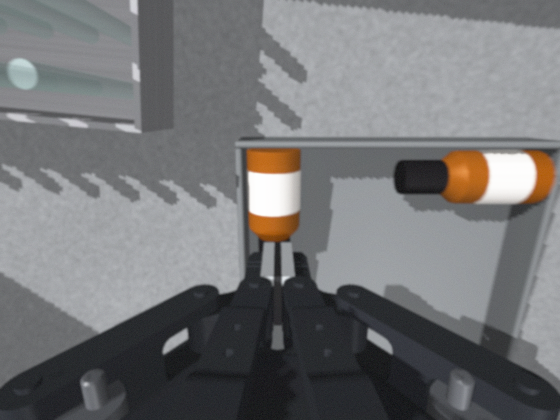

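The tip is 2 mm to the inner side of bottle 2's axis (column 274 against 277). I'll shift toward the wall, press and roll.

Request:
arm_command(xyz=[[0,0.004,-0.01],[0,0,-0.013],[0,0,-0.013],[0,0,-0.013],[0,0,-0.01],[0,0,-0.005],[0,0,-0.001],[0,0,-0.001]], twist=[[0,0,0],[0,0,0],[0,0,0],[0,0,0],[0,0,0],[0,0,0],[0,0,0],[0,0,0]], hand=[1,1,1,1,1,1,1,1])

```text
t: 15.27
position: [589.2, 354.5, 45.4]
tcp_rot: [-3.136, 0.009, 0.1]
force: [0.2, 0.1, 1.0]
gripper_width: 0.1
grasp_force: 0.0
```

Request:
arm_command(xyz=[[0.0004,-0.004,0],[0.0003,-0.004,0],[0.0004,-0.004,0],[0.0003,-0.004,0],[0.0004,-0.004,0],[0.0003,-0.004,0],[0.0004,-0.004,0],[0.0003,-0.004,0]], twist=[[0,0,0],[0,0,0],[0,0,0],[0,0,0],[0,0,0],[0,0,0],[0,0,0],[0,0,0]], hand=[1,1,1,1,1,1,1,1])

```text
t: 15.93
position: [591.9, 322.1, 45.3]
tcp_rot: [-3.136, 0.009, 0.1]
force: [-0.3, -0.3, 0.1]
gripper_width: -0.3
grasp_force: 0.0
```

Request:
arm_command(xyz=[[0,0,0.02],[0,0,0.02],[-0.012,0.003,0],[-0.012,0.003,0],[-0.012,0.003,0],[-0.01,0,0],[0,0,0],[0,0,0]], twist=[[0,0,0],[0,0,0],[0,0,0],[0,0,0],[0,0,0],[0,0,0],[0,0,0],[0,0,0]], hand=[1,1,0.06,0.06,0.06,0.06,0.06,0.06])

```text
t: 16.6
position: [546.0, 331.6, 85.5]
tcp_rot: [-3.136, 0.009, 0.1]
force: [-0.1, 0.8, -0.1]
gripper_width: 40.1
grasp_force: 0.0
```

```bash
cat >> h.py <<'E'
def dark_cap(d,box):
    # black cap component inside box of wrist picture
    x0,y0,x1,y1=box; g=d["img"].max(2)[y0:y1,x0:x1]
    m=(g<38).astype(np.uint8); n,l,s,c=cv2.connectedComponentsWithStats(m)
    return [(c[i]+[x0,y0],s[i]+np.array([x0,y0,0,0,0])) for i in range(1,n) if s[i][4]>200]
E
python3 - <<'E'
from h import *
st()
d=env.get_image("wrist");cv2.imwrite("pics/w5.png",d["img"])
bs,m=bottles(d,(200,20,380,300))
for c,s in bs: print('amber',c,s,ray(d,*c,30))
for c,s in dark_cap(d,(230,120,330,245)): print('cap',c,s,ray(d,*c,36))
E
```

```text
16.6 q [-0.836  1.066  0.587  1.379 -0.675  0.906 -1.534] p [546.012 331.601  85.459] w 40.07911160304212 F [-0.088  0.797 -0.123]
z [-0.009  0.005 -1.   ] y [ 0.1   -0.995 -0.006] x [ 0.995  0.1   -0.009]
amber [248.487  91.387] [ 217   78   64   28 1678] [628.006 357.554  30.   ]
amber [250.106 174.519] [ 221  158   59   36 1766] [577.259 352.736  30.   ]
cap [263.68  214.493] [257 193  13  44 440] [552.836 341.406  36.   ]
```

View pics/w5.png

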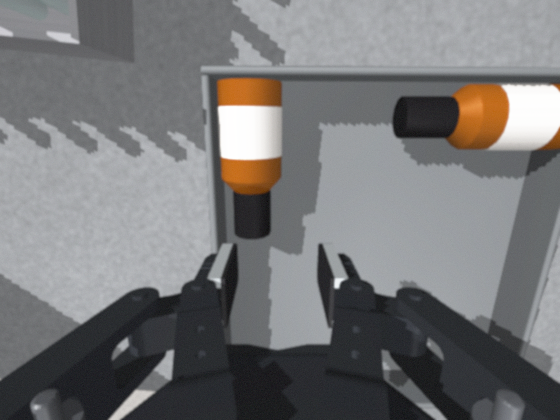

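Bottle 2 barely rolled; its axis is at column 250, left of the finger midline. The press was too light, so I'll repeat it 2 mm deeper.

Request:
arm_command(xyz=[[0.015,0.007,0],[0.015,0.008,0],[0.014,0.008,0],[0,0,-0.015],[0,0,-0.015],[0,0,-0.01],[0,0,-0.002],[0,0,0]], twist=[[0,0,0],[0,0,0],[0,0,0],[0,0,0],[0,0,0],[0,0,0],[0,0,0],[0,0,0]], hand=[1,1,1,1,1,1,1,1])

```text
t: 17.32
position: [589.8, 354.8, 44.7]
tcp_rot: [-3.135, 0.009, 0.1]
force: [-9.9, -0.9, 28.3]
gripper_width: 0.0
grasp_force: 14.1
```

Request:
arm_command(xyz=[[0,0,-0.001],[0,0,0],[0,0,0],[0,0,0],[0,0,0],[0,0,0],[0,0,0],[0,0,0]], twist=[[0,0,0],[0,0,0],[0,0,0],[0,0,0],[0,0,0],[0,0,0],[0,0,0],[0,0,0]], hand=[1,1,1,1,1,1,1,1])

```text
t: 17.98
position: [589.8, 355.1, 44.6]
tcp_rot: [-3.134, 0.008, 0.1]
force: [-15.0, -2.7, 42.5]
gripper_width: -0.1
grasp_force: 20.7
```

Request:
arm_command(xyz=[[0,0,0.002],[0,0,0],[0.0004,-0.005,0],[0.0004,-0.005,0],[0.0004,-0.005,0],[0.0004,-0.005,0],[0.0004,-0.005,0],[0.0004,-0.005,0]], twist=[[0,0,0],[0,0,0],[0,0,0],[0,0,0],[0,0,0],[0,0,0],[0,0,0],[0,0,0]], hand=[1,1,1,1,1,1,1,1])

```text
t: 18.65
position: [592.1, 324.0, 43.8]
tcp_rot: [-3.136, 0.009, 0.1]
force: [-0.4, 0.1, 0.5]
gripper_width: -0.1
grasp_force: 0.0
```

Request:
arm_command(xyz=[[0,0,0.02],[0,0,0.022],[-0.012,0.005,0],[-0.012,0.005,0],[-0.012,0,0],[-0.01,0,0],[0,0,0],[0,0,0]], twist=[[0,0,0],[0,0,0],[0,0,0],[0,0,0],[0,0,0],[0,0,0],[0,0,0],[0,0,0]], hand=[1,1,0.06,0.06,0.06,0.06,0.06,0.06])

```text
t: 19.32
position: [546.2, 334.6, 86.1]
tcp_rot: [-3.136, 0.009, 0.1]
force: [-0.2, 0.1, 0.3]
gripper_width: 39.4
grasp_force: 0.0
```

Run:
```python
from h import *
st()
d=env.get_image("wrist");cv2.imwrite("pics/w6.png",d["img"])
bs,m=bottles(d,(200,20,420,300))
for c,s in bs: print('amber',c,s,ray(d,*c,30))
for c,s in dark_cap(d,(230,120,330,240)): print('cap',c,s,ray(d,*c,36))
```

```text
19.32 q [-0.839  1.068  0.589  1.371 -0.674  0.913 -1.541] p [546.223 334.578  86.11 ] w 39.41137037126835 F [-0.197  0.122  0.297]
z [-0.01   0.005 -1.   ] y [ 0.1   -0.995 -0.006] x [ 0.995  0.1   -0.009]
amber [278.943  92.388] [ 248   79   63   28 1658] [629.522 342.109  30.   ]
amber [278.581 175.349] [ 249  159   60   36 1736] [578.675 337.145  30.   ]
cap [290.347 215.051] [283 193  14  44 430] [554.233 326.854  36.   ]
```

View pics/w6.png

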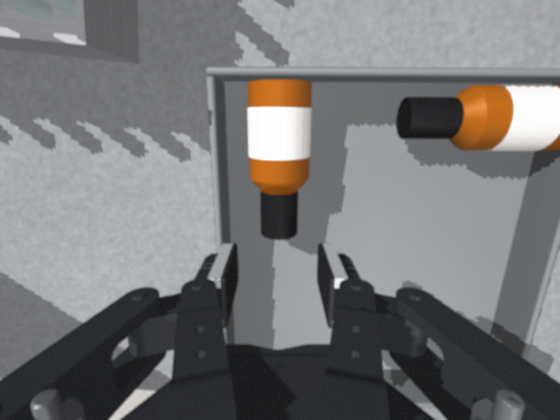

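Bottle 2 has rolled clear; its axis at column 279 lines up with the fingers. I'll grasp its cap.

Request:
arm_command(xyz=[[0.006,0.001,-0.015],[0,0,-0.02],[0,0,-0.02],[0,0,-0.016],[0,0,-0.01],[0,0,0],[0,0,0],[0,0,0]], twist=[[0,0,0],[0,0,0],[0,0,0],[0,0,0],[0,0,0],[0,0,0],[0,0,0],[0,0,0]], hand=[0.06,0.06,0.06,0.06,0.06,0.06,1,1], force=50)

```text
t: 20.03
position: [552.8, 335.3, 5.4]
tcp_rot: [-3.136, 0.008, 0.1]
force: [0.5, -0.9, 0.3]
gripper_width: 24.4
grasp_force: 48.9
```

Request:
arm_command(xyz=[[0,0,0],[0,0,0],[0,0,0],[0,0,0.01],[0,0,0.03],[0,0,0.04],[0,0,0.04],[0,0,0.04]], twist=[[0,0,0],[0,0,0],[0,0,0],[0,0,0],[0,0,0],[0,0,0],[0,0,0],[0,0,0]], hand=[1,1,1,1,1,1,1,1])

```text
t: 20.7
position: [551.8, 335.3, 167.8]
tcp_rot: [-3.136, 0.009, 0.1]
force: [0.6, 0.4, -1.7]
gripper_width: 24.2
grasp_force: 49.2
```

Request:
arm_command(xyz=[[-0.009,-0.018,0.016],[-0.009,-0.018,0.016],[-0.009,-0.018,0.016],[-0.009,-0.018,0.016],[-0.009,-0.018,0.016],[-0.009,-0.018,0.016],[-0.009,-0.018,0.016],[-0.009,-0.018,0.016]], twist=[[0,0,5.8],[0,0,5.8],[0,0,5.8],[0,0,5.8],[0,0,5.8],[0,0,5.8],[0,0,5.8],[0,0,5.8]], hand=[1,1,1,1,1,1,1,1])

```text
t: 21.37
position: [479.4, 190.5, 294.6]
tcp_rot: [-3.136, 0.009, 0.915]
force: [0.9, -0.3, -1.4]
gripper_width: 24.3
grasp_force: 49.3
```

Request:
arm_command(xyz=[[0,-0.02,0],[0,-0.02,0],[0,-0.02,0],[0,-0.02,0],[0,-0.02,0],[0,-0.02,0],[0,-0.02,0],[0,-0.02,0]], twist=[[0,0,6.4],[0,0,6.4],[0,0,6.4],[0,0,6.4],[0,0,6.4],[-6,0.6,0],[-6,0.6,0],[-6,0.6,0]], hand=[1,1,1,1,1,1,1,1])

```text
t: 22.03
position: [480.2, 29.8, 294.7]
tcp_rot: [-3.139, 0.329, 1.466]
force: [-0.2, 0.7, -2.1]
gripper_width: 24.6
grasp_force: 49.3
```

Request:
arm_command(xyz=[[0,-0.028,0],[0,-0.028,0],[0,-0.028,0],[0,-0.028,0],[0,-0.028,0],[0,-0.028,0],[0,-0.028,0],[0,-0.028,0]], twist=[[-6,0.6,0],[-6,0.6,0],[-6,0.6,0],[-6,0.6,0],[-6,0.6,0],[-6,0.6,0],[-6,0.6,0],[-6,0.6,0]], hand=[1,1,1,1,1,1,1,1])

```text
t: 22.7
position: [480.5, -192.9, 294.2]
tcp_rot: [3.137, 1.17, 1.462]
force: [1.1, 0.1, -2.7]
gripper_width: 24.4
grasp_force: 49.3
```

```bash
python3 -c "
from h import *
st()"
```

```text
22.7 q [-0.659  1.009  0.893  1.847  0.633  0.8   -0.622] p [ 480.474 -192.949  294.222] w 24.400978250466366 F [ 1.136  0.087 -2.708]
z [-0.095 -0.916 -0.39 ] y [ 0.995 -0.104  0.002] x [ 0.042  0.388 -0.921]
```

Request:
arm_command(xyz=[[-0.0003,-0.0074,-0.01],[-0.0003,-0.0074,-0.015],[-0.0003,-0.0074,-0.015],[-0.0003,-0.0074,-0.015],[-0.0003,-0.0074,-0.015],[-0.0003,-0.0074,-0.015],[-0.0003,-0.0074,-0.015],[-0.0003,-0.0074,-0.015]], twist=[[-2,0.2,0],[-2,0.2,0],[-2,0.2,0],[-2,0.2,0],[-2,0.2,0],[-2,0.2,0],[-2,0.2,0],[-2,0.2,0]], hand=[1,1,1,1,1,1,1,1])

```text
t: 23.37
position: [478.2, -251.7, 177.9]
tcp_rot: [3.115, 1.448, 1.439]
force: [0.3, -0.4, -1.9]
gripper_width: 24.6
grasp_force: 49.4
```

Request:
arm_command(xyz=[[0,0,-0.01],[0,0,-0.01],[0,0,-0.01],[0,0,-0.008],[0,0,-0.005],[0,0,-0.003],[0,0,0],[0,0,0]], twist=[[0,0,0],[0,0,0],[0,0,0],[0,0,0],[0,0,0],[0,0,0],[0,0,0],[0,0,0]], hand=[1,1,1,1,1,1,1,1])

```text
t: 24.03
position: [477.9, -251.6, 132.6]
tcp_rot: [3.121, 1.447, 1.444]
force: [-0.1, 0.0, -1.4]
gripper_width: 24.9
grasp_force: 49.4
```

```bash
python3 -c "
from h import *
st()"
```

```text
24.03 q [-0.612  1.56   0.942  1.831  0.646  0.612 -0.973] p [ 477.927 -251.557  132.647] w 24.861810548616518 F [-0.134  0.039 -1.358]
z [-0.104 -0.987 -0.123] y [ 0.994 -0.105  0.003] x [ 0.016  0.122 -0.992]
```

Request:
arm_command(xyz=[[0,0,-0.001],[0,0,-0.001],[0,0,-0.001],[0,0,0],[0,0,0],[0,0,0],[0,0,0],[0,0,0]], twist=[[0,0,0],[0,0,0],[0,0,0],[0,0,0],[0,0,0],[0,0,0],[0,0,0],[0,0,0]], hand=[1,1,1,1,1,1,1,1])

```text
t: 24.7
position: [477.8, -251.6, 129.3]
tcp_rot: [3.124, 1.447, 1.447]
force: [-0.0, 0.3, -1.4]
gripper_width: 24.5
grasp_force: 49.4
```

Request:
arm_command(xyz=[[0,0,-0.001],[0,0,0],[0,0,0],[0,0,0],[0,0,0],[0,0,0],[0,0,0],[0,0,0]], twist=[[0,0,0],[0,0,0],[0,0,0],[0,0,0],[0,0,0],[0,0,0],[0,0,0],[0,0,0]], hand=[1,1,1,1,1,1,1,1])

```text
t: 25.37
position: [477.8, -251.7, 128.3]
tcp_rot: [3.124, 1.447, 1.447]
force: [0.3, 1.1, 0.1]
gripper_width: 24.6
grasp_force: 49.4
```

Request:
arm_command(xyz=[[0,0,-0.001],[0,0,0],[0,0,0],[0,0,0],[0,0,0],[0.001,0.012,0.002],[0.002,0.02,0.003],[0.002,0.02,0.003]], twist=[[0,0,0],[0,0,0],[0,0,0],[0,0,0],[0,0,0],[0,0,0],[0,0,0],[0,0,0]], hand=[1,0.3,0.1,-0.06,-0.06,-0.06,-0.06,-0.06])

```text
t: 26.03
position: [482.5, -199.2, 135.3]
tcp_rot: [3.128, 1.447, 1.451]
force: [0.2, 0.5, 0.2]
gripper_width: 45.4
grasp_force: 0.0
```

Request:
arm_command(xyz=[[0.002,0.02,0.01],[0,0.01,0.03],[0,0,0.035],[0,0,0.035],[0,0,0.035],[0,0.02,0.03],[0,0.03,0.02],[0,0.03,0]], twist=[[0,0,0],[0,0,0],[0,0,0],[0,0,0],[5,-0.5,0],[5,-0.5,0],[5,-0.5,0],[5,-0.5,0]], hand=[-0.06,-0.06,-0.06,-0.06,-0.06,-0.06,-0.06,-0.06])

```text
t: 26.7
position: [484.9, -91.0, 324.5]
tcp_rot: [3.135, 1.115, 1.457]
force: [1.1, -0.1, -0.7]
gripper_width: 45.2
grasp_force: 0.0
```

Run:
```python
from h import *
st()
d=env.get_image("side");t=env.get_image("top")
a=d["img"][180:380,250:450]; b=t["img"][140:340,280:480]; c=t["img"][150:290,140:280]
cv2.imwrite("pics/s4.png",np.hstack([cv2.resize(a,None,fx=1.5,fy=1.5),cv2.resize(b,None,fx=1.5,fy=1.5),cv2.resize(c,(200,300))]))
```

```text
26.7 q [-0.798  0.931  0.842  1.704  0.498  1.075 -0.533] p [484.929 -91.004 324.49 ] w 45.18282402317821 F [ 1.149 -0.116 -0.727]
z [-0.095 -0.893 -0.44 ] y [ 0.994 -0.108  0.003] x [ 0.05   0.438 -0.898]
```

View pics/s4.png

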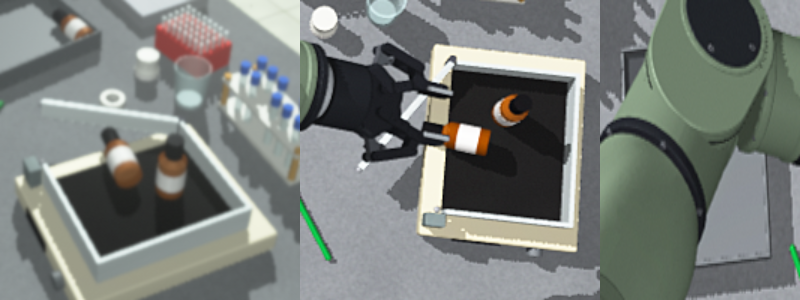

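The picture shows bottle 4 still upright, but bottle 2 has toppled and lies on the mat with its cap toward +y, under the gripper. I'll back off and measure it numerically.

Request:
arm_command(xyz=[[0,0.03,0],[0,0.03,0],[0,0.03,0],[0,0.03,0],[0,0,0],[0,0,0],[0,0,0],[0,0,0]], twist=[[5,-0.5,0],[5,-0.5,0],[5,-0.5,0],[4,-0.4,0],[0,0,0],[0,0,0],[0,0,0],[0,0,0]], hand=[-0.06,-0.06,-0.06,-0.06,-0.06,-0.06,-0.06,-0.06])

```text
t: 27.47
position: [485.0, 27.5, 320.7]
tcp_rot: [-3.137, 0.79, 1.466]
force: [0.4, 0.6, 0.1]
gripper_width: 45.2
grasp_force: 0.0
```

Run:
```python
from h import *
st()
t=env.get_image("top");w=env.get_image("wrist");s=env.get_image("side")
np.savez("f1.npz",t=t["img"],w=w["img"],s=s["img"])
for nm,d,box in (("top",t,(360,180,480,300)),("wrist",w,(0,0,560,420)),("side",s,(260,230,450,380))):
    bs,m=bottles(d,box)
    for c,q in bs: print(nm,c.round(),q,ray(d,*c,66).round())
# montage of all three, last picture
cv2.imwrite("pics/m5.png",np.hstack([cv2.resize(t["img"][160:310,340:490],(260,260)),cv2.resize(w["img"],(280,210)).repeat(1,0) if 0 else cv2.copyMakeBorder(cv2.resize(w["img"],(270,203)),0,57,0,0,0),cv2.resize(s["img"][230:380,260:430],(260,260))]))
```

```text
27.47 q [-0.841  0.795  0.711  1.537  0.265  1.254 -0.452] p [484.963  27.493 320.663] w 45.163255853069636 F [0.418 0.578 0.105]
z [-0.079 -0.706 -0.704] y [ 0.994 -0.107 -0.003] x [ 0.073  0.7   -0.71 ]
top [414. 220.] [400 203  32  42 388] [ 524. -220.   66.]
top [384. 230.] [377 222  13  17 179] [ 501. -149.   66.]
wrist [303. 129.] [289 118  28  22 466] [ 501. -156.   66.]
wrist [329. 173.] [318 165  24  18 355] [ 544. -272.   66.]
side [335. 297.] [328 291  16  13 159] [ 490. -192.   66.]
```

View pics/m5.png

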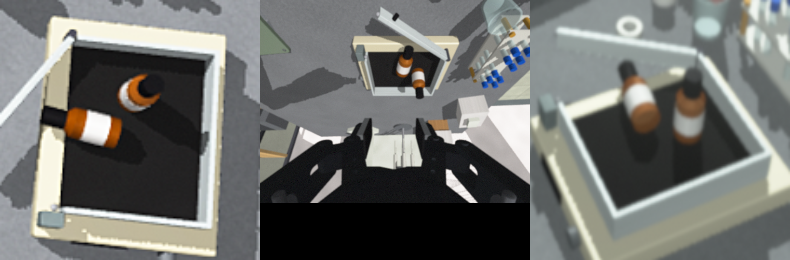

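The montage shows bottle 2 lying on the mat, base at about top-view (412,235) and cap tip at about (364,227) over the mat's +y edge. Bottle 4 is upright.

Run:
```python
from h import *
st()
t=env.get_image("top");w=env.get_image("wrist")
for d,pts in ((t,[(412,235),(384,230),(364,227)]),(w,[(290,160),(303,129),(307,97)])):
    for p in pts: print(p,ray(d,*p,72).round(1))
# finer: white label + amber in top
im=t["img"].astype(int);b,g,r=im[...,0],im[...,1],im[...,2]
amb=(r-b>50)&(r>70)
wh=(im.min(2)>170)
for nm,m in(("amb",amb),("wh",wh)):
    k=np.zeros(m.shape,np.uint8);k[215:250,372:420]=m[215:250,372:420]
    n,l,s,c=cv2.connectedComponentsWithStats(k)
    for i in range(1,n):
        if s[i][4]>25: print(nm,c[i].round(1),s[i],ray(t,*c[i],80).round(1))
k=(im.max(2)<40).astype(np.uint8);q=np.zeros_like(k);q[215:245,355:379]=k[215:245,355:379]
n,l,s,c=cv2.connectedComponentsWithStats(q)
for i in range(1,n):
    if s[i][4]>25: print("cap",c[i].round(1),s[i],ray(t,*c[i],75).round(1))
```

```text
27.62 q [-0.841  0.794  0.71   1.536  0.265  1.254 -0.452] p [485.13   27.945 320.802] w 45.19287361187355 F [0.899 0.163 1.015]
z [-0.078 -0.705 -0.705] y [ 0.994 -0.107 -0.003] x [ 0.073  0.701 -0.71 ]
(412, 235) [ 490.2 -212.    72. ]
(384, 230) [ 501.  -149.1   72. ]
(364, 227) [ 507.3 -104.1   72. ]
(290, 160) [ 479.1 -218.4   72. ]
(303, 129) [ 502.2 -149.2   72. ]
(307, 97) [509.1 -92.8  72. ]
amb [383.3 230.4] [377 222  13  18 186] [ 499.  -145.8   80. ]
amb [405.3 236.2] [400 227  10  18 115] [ 486.3 -194.7   80. ]
wh [395.5 233.1] [388 224  16  19 229] [ 493.1 -173.    80. ]
wh [373.8 244.7] [372 240   5  10  44] [ 466.6 -123.7   80. ]
cap [370.5 227. ] [363 221  16  13 145] [ 507.  -118.1   75. ]
```

Request:
arm_command(xyz=[[0.0026,-0.0185,0],[0.0026,-0.0185,0],[0.0026,-0.0185,0],[0.0026,-0.0185,0],[0.0026,-0.0185,0],[0.0026,-0.0185,0],[0.0026,-0.0185,0],[0.0026,-0.0185,0]], twist=[[5.6,-0.6,0],[5.6,-0.6,0],[5.6,-0.6,0],[5.6,-0.6,0],[5.6,-0.6,0],[5.6,-0.6,0],[5.6,-0.6,0],[5.6,-0.6,0]], hand=[0.06,0.06,0.06,0.06,0.06,0.06,0.06,0.06])

```text
t: 28.38
position: [505.1, -113.7, 321.1]
tcp_rot: [-3.139, 0.033, 1.466]
force: [0.3, 0.6, -0.6]
gripper_width: 40.5
grasp_force: 0.0
```

Request:
arm_command(xyz=[[0,0,-0.024],[0,0,-0.024],[0,0,-0.024],[0,0,-0.024],[0,0,-0.024],[0,0,-0.024],[0,0,-0.024],[0,0,-0.02]], twist=[[0,0,-1.15],[0,0,-1.15],[0,0,-1.15],[0,0,-1.15],[0,0,-1.15],[0,0,-1.15],[0,0,-1.15],[0,0,-1.15]], hand=[0.06,0.06,0.06,0.06,0.06,0.06,0.06,0.06])

```text
t: 29.05
position: [504.5, -112.8, 130.9]
tcp_rot: [-3.136, 0.038, 1.304]
force: [1.1, 0.4, 0.1]
gripper_width: 40.1
grasp_force: 0.0
```

Run:
```python
from h import *
st()
w=env.get_image("wrist")
im=w["img"].astype(int);b,g,r=im[...,0],im[...,1],im[...,2]
for nm,m,z in(("amb",(r-b>50)&(r>70),80),("wh",im.min(2)>150,86),("blk",im.max(2)<35,79)):
    k=m.astype(np.uint8)
    n,l,s,c=cv2.connectedComponentsWithStats(k)
    for i in range(1,n):
        if s[i][4]>250: print(nm,c[i].round(1),s[i],ray(w,*c[i],z).round(1))
for p in [(506,-120,79),(490,-180,80)]: print(proj(w,p))
```

```text
29.05 q [-0.024  0.799  0.299  1.812 -0.321  0.586  0.194] p [ 504.482 -112.836  130.909] w 40.139291112594385 F [1.142 0.386 0.072]
z [-0.015 -0.035 -0.999] y [ 0.965 -0.264 -0.005] x [ 0.263  0.964 -0.038]
amb [284.7 263.4] [ 258  242   54   42 1826] [ 501.4 -143.7   80. ]
amb [285.  326.3] [261 313  49  25 752] [ 488.1 -195.1   80. ]
amb [388.5 365.6] [381 350  16  33 348] [ 557.2 -252.5   80. ]
wh [230.7 144.5] [    0     0   494   335 62008] [491.5 -55.2  86. ]
wh [354.7  21.1] [ 316    0   85   46 1785] [574.8 -11.1  86. ]
wh [515.   43.4] [ 488   13   55   61 2539] [656.  -44.3  86. ]
wh [529.1 101.8] [520  82  26  44 293] [662.7 -77.   86. ]
wh [ 23.  120.8] [  0 106  55  34 655] [378.8 -10.3  86. ]
wh [553.9 225.6] [ 543  117   17  166 1357] [ 676.7 -159.3   86. ]
wh [ 62.7 155.6] [ 52 137  25  41 253] [391.6 -34.9  86. ]
wh [335.  263.8] [324 244  23  42 375] [ 534.9 -149.6   86. ]
wh [108.2 267.4] [ 95 255  26  24 288] [ 385.5 -112.1   86. ]
wh [285.4 299.2] [ 260  275   51   46 1811] [ 495.5 -168.    86. ]
blk [282.9 221.4] [ 256  199   46   51 1011] [ 508.3 -113.4   79. ]
blk [390.8 245.4] [ 328  217   90   74 2548] [ 575.1 -149.8   79. ]
blk [231.5 280.4] [225 244  14  75 561] [ 461.  -147.5   79. ]
blk [322.7 315.8] [ 311  246   38  130 1194] [ 517.4 -194.    79. ]
blk [257.2 316.3] [246 260  38  87 801] [ 470.1 -181.8   79. ]
blk [442.  372.1] [ 385  295  122  125 3858] [ 597.5 -271.2   79. ]
blk [310.6 397.6] [298 372  25  48 811] [ 490.  -270.4   79. ]
(np.float64(282.1774740556144), np.float64(230.93359469114898))
(np.float64(282.2812347916024), np.float64(309.36013917532006))
```

Request:
arm_command(xyz=[[0.004,-0.004,-0.015],[0,0,-0.02],[0,0,-0.02],[0,0,-0.018],[0,0,-0.01],[0,0,0],[0,0,0],[0,0,0]], twist=[[2,-0.5,0],[0,0,0],[0,0,0],[0,0,0],[0,0,0],[0,0,0],[0,0,0],[0,0,0]], hand=[0.06,0.06,0.06,0.06,0.06,0.06,1,1], force=50)

```text
t: 29.77
position: [509.4, -116.8, 50.6]
tcp_rot: [-3.137, 0.001, 1.305]
force: [-0.7, -0.1, -0.0]
gripper_width: 24.5
grasp_force: 49.0
```

Request:
arm_command(xyz=[[0,0,0],[0,0,0],[0,0,0],[0,0,0.02],[0,0,0.03],[0,0,0.04],[0,0,0.04],[0,0,0.04]], twist=[[0,0,0],[0,0,0],[0,0,0],[0,0,0],[0,0,0],[0,0,0],[0,0,0],[0,0,0]], hand=[1,1,1,1,1,1,1,1])

```text
t: 30.43
position: [508.4, -116.6, 221.6]
tcp_rot: [-3.136, 0.001, 1.305]
force: [1.7, 0.7, -0.8]
gripper_width: 24.2
grasp_force: 49.4
```

```bash
python3 -c "
from h import *
st()"
```

```text
30.43 q [-0.02   0.668  0.34   1.693 -0.281  0.835  0.178] p [ 508.416 -116.594  221.633] w 24.22998680283317 F [ 1.677  0.703 -0.784]
z [-0.006  0.    -1.   ] y [ 0.965 -0.263 -0.006] x [ 0.263  0.965 -0.001]
```

Request:
arm_command(xyz=[[0,0.003,0.014],[0,0.003,0.014],[0,0.003,0.014],[0,0.003,0.014],[0,0.003,0.014],[0,0.003,0.014],[0,0.003,0.014],[0,0.003,0.014]], twist=[[-5.8,1.6,0],[-5.8,1.6,0],[-5.8,1.6,0],[-5.8,1.6,0],[-5.8,1.6,0],[-5.8,1.6,0],[-5.8,1.6,0],[-5.8,1.6,0]], hand=[1,1,1,1,1,1,1,1])

```text
t: 31.1
position: [509.2, -91.7, 332.6]
tcp_rot: [-3.135, 0.845, 1.306]
force: [0.2, -0.3, -2.8]
gripper_width: 24.4
grasp_force: 49.5
```

Request:
arm_command(xyz=[[-0.003,-0.005,0],[-0.003,-0.005,0],[-0.003,-0.005,0],[-0.003,-0.005,0],[-0.003,-0.005,0],[-0.003,-0.005,0],[-0.003,-0.005,0],[-0.003,-0.005,0]], twist=[[-5.8,1.6,0],[-5.8,1.6,0],[-5.8,1.6,0],[-5.8,1.6,0],[-5.8,1.6,0],[-4,1.1,0],[0,0,3],[0,0,4]], hand=[1,1,1,1,1,1,1,1])

```text
t: 31.77
position: [485.3, -132.9, 330.3]
tcp_rot: [-3.099, 1.439, 1.463]
force: [1.2, -1.1, -0.8]
gripper_width: 24.6
grasp_force: 49.6
```

```bash
python3 -c "
from h import *
st()"
```

```text
31.77 q [-0.806  1.184  1.02   1.727  0.558  1.036 -0.579] p [ 485.272 -132.905  330.333] w 24.565785830130373 F [ 1.188 -1.077 -0.764]
z [-0.149 -0.98  -0.131] y [ 0.989 -0.149 -0.006] x [ 0.014  0.131 -0.991]
```

Request:
arm_command(xyz=[[0,0,0],[0,0,0],[0,0,0],[0,0,0],[0,0,0],[0,0,0],[0,0,0],[0,0,0]], twist=[[1.04,6.86,0.92],[1.04,6.86,0.92],[1.04,6.86,0.92],[1.04,6.86,0.92],[1.04,6.86,0.92],[1.04,6.86,0.92],[1.04,6.86,0.92],[1.04,6.86,0.92]], hand=[1,1,1,1,1,1,1,1])

```text
t: 32.43
position: [485.0, -132.5, 331.3]
tcp_rot: [-1.728, 0.578, 2.903]
force: [0.1, -0.6, -1.3]
gripper_width: 24.3
grasp_force: 49.7
```

Request:
arm_command(xyz=[[0,0,0],[0,0,0],[0,0,0],[0,0,0],[0,0,0],[0,0,0],[0,0,0],[0,0,0]], twist=[[1.04,6.86,0.92],[1.04,6.86,0.92],[1.04,6.86,0.92],[1.04,6.86,0.92],[1.04,6.86,0.92],[1.04,6.86,0.92],[1.04,6.86,0.92],[1.04,6.86,0.92]], hand=[1,1,1,1,1,1,1,1])

```text
t: 33.1
position: [485.0, -132.5, 331.3]
tcp_rot: [-1.712, -0.39, 3.045]
force: [-0.2, -0.6, -2.0]
gripper_width: 24.6
grasp_force: 49.7
```

Request:
arm_command(xyz=[[0,0,0],[0,0,0],[0,0,0],[0,0,0],[0,0,0],[0,0,0],[0,0,0],[0,0,0]], twist=[[1.04,6.86,0.92],[1.04,6.86,0.92],[1.04,6.86,0.92],[1.04,6.86,0.92],[1.04,6.86,0.92],[1.04,6.86,0.92],[1.04,6.86,0.92],[1.04,6.86,0.92]], hand=[1,1,1,1,1,1,1,1])

```text
t: 33.77
position: [485.0, -132.6, 331.4]
tcp_rot: [-2.154, -1.332, -2.72]
force: [-0.6, 0.1, -1.0]
gripper_width: 24.4
grasp_force: 49.7
```

```bash
python3 -c "
from h import *
st()"
```

```text
33.77 q [-0.513  0.951  0.285  1.719  0.966  1.504  1.908] p [ 484.981 -132.567  331.39 ] w 24.412986239447346 F [-0.591  0.148 -0.967]
z [-0.147 -0.981 -0.13 ] y [-0.965  0.171 -0.197] x [-0.216 -0.097  0.972]
```

Request:
arm_command(xyz=[[-0.0009,-0.0143,-0.015],[-0.0009,-0.0143,-0.018],[-0.0009,-0.0143,-0.018],[-0.0009,-0.0143,-0.018],[-0.0009,-0.0143,-0.018],[-0.0009,-0.0143,-0.018],[-0.0009,-0.0143,-0.018],[-0.0009,-0.0143,-0.018]], twist=[[0.84,5.6,0.75],[0.84,5.6,0.75],[-0.6,0,0],[-0.6,0,0],[-0.6,0,0],[-0.6,0,0],[-0.6,0,0],[-0.6,0,0]], hand=[1,1,1,1,1,1,1,1])

```text
t: 34.43
position: [477.8, -247.6, 189.4]
tcp_rot: [-2.904, -1.5, -1.956]
force: [0.5, -0.8, -1.8]
gripper_width: 24.5
grasp_force: 49.7
```

Run:
```python
from h import *
st()
t=env.get_image("top");s=env.get_image("side")
for nm,d,box in (("top",t,(360,180,480,300)),("side",s,(260,200,450,380))):
    bs,m=bottles(d,box)
    for c,q in bs: print(nm,c.round(),q,ray(d,*c,80).round())
```

```text
34.43 q [-0.323  1.24   0.291  1.808  1.146  1.29   1.762] p [ 477.819 -247.619  189.408] w 24.45168052926264 F [ 0.482 -0.774 -1.791]
z [-0.146 -0.987 -0.068] y [-0.989  0.148 -0.017] x [-0.026 -0.065  0.998]
top [424. 221.] [408 203  25  34 286] [ 522. -237.   80.]
side [378. 212.] [354 200  50  26 626] [738.  -9.  80.]
side [356. 285.] [337 278  37  18 190] [ 540. -196.   80.]
```

Request:
arm_command(xyz=[[0,0,-0.01],[0,0,-0.012],[0,0,-0.012],[0,0,-0.01],[0,0,-0.006],[0,0,-0.004],[0,0,0],[0,0,0]], twist=[[0,0,0],[0,0,0],[0,0,0],[0,0,0],[0,0,0],[0,0,0],[0,0,0],[0,0,0]], hand=[1,1,1,1,1,1,1,1])

```text
t: 35.2
position: [477.8, -247.1, 136.5]
tcp_rot: [-2.908, -1.501, -1.952]
force: [0.2, -0.8, -2.5]
gripper_width: 24.2
grasp_force: 49.6
```

Request:
arm_command(xyz=[[0,0,-0.001],[0,0,-0.001],[0,0,0],[0,0,0],[0,0,0],[0,0,0],[0,0,0],[0,0,0]], twist=[[0,0,0],[0,0,0],[0,0,0],[0,0,0],[0,0,0],[0,0,0],[0,0,0],[0,0,0]], hand=[1,1,1,1,1,1,1,1])

```text
t: 35.87
position: [477.8, -247.1, 134.3]
tcp_rot: [-2.91, -1.501, -1.95]
force: [-1.1, -0.3, -1.5]
gripper_width: 24.5
grasp_force: 49.6
```

Request:
arm_command(xyz=[[0,0,-0.001],[0,0,-0.001],[0,0,0],[0,0,0],[0,0,0],[0,0,0],[0,0,0],[0,0,0]], twist=[[0,0,0],[0,0,0],[0,0,0],[0,0,0],[0,0,0],[0,0,0],[0,0,0],[0,0,0]], hand=[1,1,1,1,1,1,1,1])

```text
t: 36.53
position: [477.8, -247.4, 133.6]
tcp_rot: [-2.891, -1.504, -1.97]
force: [0.7, 1.7, 9.6]
gripper_width: 24.2
grasp_force: 49.9
```

Request:
arm_command(xyz=[[0,0,-0.001],[0,0,-0.001],[0,0,0],[0,0,0],[0,0,0],[0,0,0],[0,0,0],[0,0,0]], twist=[[0,0,0],[0,0,0],[0,0,0],[0,0,0],[0,0,0],[0,0,0],[0,0,0],[0,0,0]], hand=[1,1,1,1,1,1,1,1])

```text
t: 37.2
position: [477.7, -247.8, 133.5]
tcp_rot: [-2.86, -1.507, -2.001]
force: [-0.1, 5.0, 23.3]
gripper_width: 24.6
grasp_force: 50.3
```

Request:
arm_command(xyz=[[0,0,0.002],[0,0,0.0015],[0,0,0],[0,0,0],[0,0,0],[0,0,0],[0,0,0],[0,0,0]], twist=[[0,0,0],[0,0,0],[0,0,0],[0,0,0],[0,0,0],[0,0,0],[0,0,0],[0,0,0]], hand=[1,1,1,1,0.38,0.34,0.3,0.25])

```text
t: 37.87
position: [477.7, -247.1, 133.7]
tcp_rot: [-2.912, -1.501, -1.949]
force: [-0.0, -0.2, -0.1]
gripper_width: 32.1
grasp_force: 0.0
```

Request:
arm_command(xyz=[[0,0,0],[0,0,0],[0,0,0],[0,0,0],[0,0,0],[0,0,0],[0,0,0],[0,0,0]], twist=[[0,0,0],[0,0,0],[0,0,0],[0,0,0],[0,0,0],[0,0,0],[0,0,0],[0,0,0]], hand=[0.2,0.1,0,-0.06,-0.06,-0.06,-0.06,-0.06])

```text
t: 38.53
position: [477.7, -247.1, 133.8]
tcp_rot: [-2.91, -1.501, -1.95]
force: [-0.3, -0.7, 0.4]
gripper_width: 45.0
grasp_force: 0.0
```

```bash
cat >> h.py <<'E'
def blobs(d,box,amin=20):
    im=d["img"].astype(int);b,g,r=im[...,0],im[...,1],im[...,2];x0,y0,x1,y1=box
    for nm,m in(("amb",(r-b>45)&(r>65)),("wh",(im.min(2)>150)),("blk",im.max(2)<30)):
        k=np.zeros(m.shape,np.uint8);k[y0:y1,x0:x1]=m[y0:y1,x0:x1]
        n,l,s,c=cv2.connectedComponentsWithStats(k)
        for i in range(1,n):
            if s[i][4]>amin: print(nm,c[i].round(1),s[i])
E
python3 - <<'E'
from h import *
st()
s=env.get_image("side"); t=env.get_image("top")
for p in [(480,-232,76),(480,-232,51),(480,-232,100),(539,-239,76)]: print('exp side',p,proj(s,p),'top',proj(t,p))
blobs(s,(300,240,400,340)); print('top'); blobs(t,(370,190,450,280))
E
```

```text
38.53 q [-0.318  1.348  0.276  1.758  1.134  1.275  1.707] p [ 477.74  -247.097  133.83 ] w 45.04495743062383 F [-0.348 -0.684  0.448]
z [-0.147 -0.987 -0.068] y [-0.989  0.148 -0.016] x [-0.026 -0.065  0.998]
exp side (480, -232, 76) (np.float64(342.01708662894265), np.float64(307.4299164751219)) top (np.float64(421.5647877264021), np.float64(239.39674466670257))
exp side (480, -232, 51) (np.float64(341.3033568562547), np.float64(315.44553282010287)) top (np.float64(418.4794005359087), np.float64(240.70242365988977))
exp side (480, -232, 100) (np.float64(342.721391934838), np.float64(299.5201425833449)) top (np.float64(424.65616917332864), np.float64(238.08852901467108))
exp side (539, -239, 76) (np.float64(367.06365238086164), np.float64(299.44254145881905)) top (np.float64(423.6232977080524), np.float64(213.50714024249038))
amb [366.1 291.1] [358 284  16  13 128]
amb [342.9 299.7] [334 293  18  13 153]
amb [361.6 310. ] [356 308  13   4  25]
amb [338.8 318.8] [333 316  14   5  29]
wh [375.7 245.1] [367 240  18  12 163]
wh [302.5 256.7] [300 250   8  14  42]
wh [382.1 275.6] [359 256  41  45 358]
wh [354.5 277.6] [351 272   8  12  38]
wh [330.2 284.1] [326 278   9  14  50]
wh [362.6 302.1] [356 297  15  11 124]
wh [340.  311.1] [333 306  15  11 119]
wh [377.8 331.7] [351 322  49  18 219]
wh [303.5 332.7] [300 324  10  16  70]
top
amb [419.4 205. ] [416 203   9   6  30]
amb [426.4 216.1] [420 214  12   5  28]
amb [419.3 237.4] [413 228  18  18 150]
wh [372.2 192.6] [370 190   7   9  37]
wh [376.7 201.3] [370 190  10  19  43]
wh [429.5 222.5] [422 221  16   4  36]
wh [371.8 259.2] [370 245   6  32 142]
wh [426.8 247.5] [419 246  17   4  38]
blk [410.8 196.3] [375 190  75  21 700]
blk [426.9 209. ] [420 203  15  13 136]
blk [418.5 258.3] [ 370  219   80   61 2470]
blk [399.5 248.2] [389 242  22  12 138]
```

Bottle 2 reads upright in the side view, with the same stacking as bottle 4. I'll retreat slowly.

Request:
arm_command(xyz=[[0.0008,0.005,0.0003],[0.0008,0.005,0.0004],[0.0012,0.008,0.0005],[0.0015,0.01,0.0007],[0.0015,0.01,0.0007],[0.0015,0.01,0.0007],[0.003,0.02,0.0015],[0.003,0.02,0.0015]], twist=[[0,0,0],[0,0,0],[0,0,0],[0,0,0],[0,0,0],[0,0,0],[0,0,0],[0,0,0]], hand=[-0.06,-0.06,-0.06,-0.06,-0.06,-0.06,-0.06,-0.06])

```text
t: 39.3
position: [491.1, -157.7, 140.2]
tcp_rot: [-2.916, -1.501, -1.945]
force: [0.8, -0.1, 0.4]
gripper_width: 45.2
grasp_force: 0.0
```

Run:
```python
from h import *
st()
s=env.get_image("side"); blobs(s,(325,280,400,325))
```

```text
39.3 q [-0.438  1.332  0.22   1.655  0.991  1.406  1.805] p [ 491.051 -157.694  140.216] w 45.21495967453592 F [ 0.844 -0.107  0.449]
z [-0.147 -0.987 -0.068] y [-0.989  0.149 -0.016] x [-0.026 -0.065  0.998]
amb [364.2 290.1] [356 282  18  15 167]
amb [341.6 298.9] [333 291  19  15 181]
amb [361.6 310. ] [356 308  13   4  25]
amb [339.  318.9] [333 317  14   4  28]
wh [393.  287.7] [383 280  17  21 146]
wh [326.9 283.6] [325 282   6   5  22]
wh [362.7 302.1] [356 297  15  11 125]
wh [340. 311.] [333 306  15  11 118]
```

Request:
arm_command(xyz=[[0.003,0.015,0.025],[0.003,0.015,0.025],[0.003,0.015,0.025],[0.003,0.015,0.025],[0.003,0.015,0.025],[0.003,0.015,0.025],[0.003,0.015,0.025],[0.003,0.015,0.025]], twist=[[5,-0.74,0],[5,-0.74,0],[5,-0.74,0],[5,-0.74,0],[5,-0.74,0],[5,-0.74,0],[5,-0.74,0],[5,-0.74,0]], hand=[1,1,1,1,1,1,1,1], force=30)

```text
t: 40.02
position: [514.9, -37.3, 342.1]
tcp_rot: [-3.126, -0.791, -1.739]
force: [1.0, 0.5, -0.7]
gripper_width: 0.1
grasp_force: 0.0
```

Request:
arm_command(xyz=[[0.008,0.025,0],[0.008,0.025,0],[0.008,0.025,0],[0.008,0.025,0],[0.008,0.025,0],[0.008,0.025,0],[0.008,0.025,0],[0.008,0.025,0]], twist=[[5.6,-0.83,0],[5.6,-0.83,0],[5.6,-0.83,0],[5.6,-0.83,0],[5.6,-0.83,0],[5.6,-0.83,0],[5.6,-0.83,0],[5.6,-0.83,0]], hand=[1,1,1,1,1,1,1,1])

```text
t: 40.68
position: [579.1, 163.0, 341.0]
tcp_rot: [3.141, -0.001, -1.732]
force: [-0.5, -0.1, -0.9]
gripper_width: -0.2
grasp_force: 0.0
```

Request:
arm_command(xyz=[[0.0057,0.0044,-0.025],[0.0057,0.0044,-0.025],[0.0057,0.0044,-0.025],[0.0057,0.0044,-0.025],[0.0057,0.0044,-0.025],[0.0057,0.0044,-0.025],[0.0057,0.0044,-0.025],[0.0057,0.0044,-0.025]], twist=[[0,0,1.7],[0,0,1.7],[0,0,1.7],[0,0,1.7],[0,0,1.7],[0,0,1.7],[0,0,1.7],[0,0,1.7]], hand=[1,1,1,1,1,1,1,1])

```text
t: 41.35
position: [624.5, 197.1, 139.0]
tcp_rot: [3.141, -0.006, -1.494]
force: [1.0, -1.0, 0.1]
gripper_width: 0.3
grasp_force: 0.0
```

Run:
```python
from h import *
st()
w=env.get_image("wrist"); s=env.get_image("side")
im=w["img"].astype(int);b,g,r=im[...,0],im[...,1],im[...,2]
for nm,m,z in(("amb",(r-b>50)&(r>70),39),("wh",im.min(2)>150,45),("blk",im.max(2)<35,38)):
    n,l,q,c=cv2.connectedComponentsWithStats(m.astype(np.uint8))
    for i in range(1,n):
        if q[i][4]>250: print(nm,c[i].round(1),q[i],ray(w,*c[i],z).round(1))
blobs(s,(325,280,400,325))
```

```text
41.35 q [-0.226  0.951 -0.313  1.257  0.313  0.983  2.629] p [624.455 197.065 139.047] w 0.26544382069978145 F [ 1.033 -1.005  0.134]
z [-0.001 -0.006 -1.   ] y [-0.997 -0.077  0.001] x [ 0.077 -0.997  0.006]
amb [77.4 47.8] [   0    0  142   90 8869] [777.1  90.5  39. ]
amb [270.5 170.7] [248 160  46  23 991] [632.2 168.7  39. ]
amb [272.2 228.5] [250 216  45  27 887] [627.3 217.4  39. ]
wh [291.2  94.6] [    0     0   560   300 57383] [621.  110.7  45. ]
wh [541.2 282. ] [ 504  119   56  274 6670] [392.2 246.1  45. ]
wh [ 62.6 245.4] [    0   151   127   222 19696] [800.4 243.6  45. ]
wh [271.7 199.7] [ 249  181   46   39 1643] [629.5 190.9  45. ]
blk [326.5 364.9] [  122   267   438   153 27775] [564.7 353.5  38. ]
blk [ 95.6 351.3] [   0  287  218  122 4568] [786.1 354.8  38. ]
amb [364.2 290.1] [356 282  18  15 166]
amb [341.6 298.9] [333 291  19  15 179]
amb [361.4 310. ] [356 308  12   4  23]
amb [339. 319.] [334 317  12   4  25]
wh [393.  287.6] [384 280  16  20 135]
wh [326.9 283.6] [325 282   6   5  22]
wh [362.6 302.1] [356 297  14  11 110]
wh [339.9 311.1] [334 306  13  11 103]
```

Request:
arm_command(xyz=[[0.0075,0.003,-0.015],[0,0,-0.02],[0,0,-0.02],[0,0,-0.02],[0,0,-0.013],[0,0,-0.0055],[0,0,-0.001],[0,0,0]], twist=[[0,0,0.6],[0,0,0],[0,0,0],[0,0,0],[0,0,0],[0,0,0],[0,0,0],[0,0,0]], hand=[1,1,1,1,1,1,1,1])

```text
t: 42.12
position: [632.5, 199.3, 46.7]
tcp_rot: [-3.141, -0.006, -1.486]
force: [0.1, -0.1, 0.4]
gripper_width: -0.4
grasp_force: 0.0
```

Request:
arm_command(xyz=[[0,0,-0.001],[0,0,0],[0,0,0],[0,0,-0.001],[0,0,0],[0,0,0],[0,0,0],[0,0,0]], twist=[[0,0,0],[0,0,0],[0,0,0],[0,0,0],[0,0,0],[0,0,0],[0,0,0],[0,0,0]], hand=[1,1,1,1,1,1,1,1])

```text
t: 42.78
position: [633.1, 199.3, 44.9]
tcp_rot: [-3.14, -0.006, -1.486]
force: [0.8, -0.7, 11.1]
gripper_width: 0.3
grasp_force: 6.0
```

Request:
arm_command(xyz=[[-0.005,-0.0004,0],[-0.005,-0.0004,0],[-0.005,-0.0004,0],[-0.005,-0.0004,0],[-0.005,-0.0004,0],[-0.005,-0.0004,0],[-0.002,-0.0004,0],[0,0,0]], twist=[[0,0,0],[0,0,0],[0,0,0],[0,0,0],[0,0,0],[0,0,0],[0,0,0],[0,0,0]], hand=[1,1,1,1,1,1,1,1])

```text
t: 43.45
position: [600.1, 196.2, 44.0]
tcp_rot: [3.141, -0.007, -1.486]
force: [-0.7, -1.2, 5.2]
gripper_width: -0.0
grasp_force: 2.7
```

Request:
arm_command(xyz=[[0,0,0.02],[0,0,0.021],[0.003,0.012,0],[0.003,0.012,0],[0.003,0.012,0],[0,0.011,0],[0,0,0],[0,0,0]], twist=[[0,0,0],[0,0,0],[0,0,0],[0,0,0],[0,0,0],[0,0,0],[0,0,0],[0,0,0]], hand=[1,1,0.06,0.06,0.06,0.06,0.06,0.06])

```text
t: 44.12
position: [608.9, 243.5, 84.3]
tcp_rot: [3.141, -0.007, -1.485]
force: [0.2, -1.3, -0.1]
gripper_width: 40.2
grasp_force: 0.0
```

Run:
```python
from h import *
st()
w=env.get_image("wrist")
im=w["img"].astype(int);b,g,r=im[...,0],im[...,1],im[...,2]
for nm,m,z in(("amb",(r-b>50)&(r>70),39),("wh",im.min(2)>150,45),("blk",im.max(2)<35,38)):
    k=np.zeros(m.shape,np.uint8);k[40:255,200:360]=m[40:255,200:360]
    n,l,q,c=cv2.connectedComponentsWithStats(k)
    for i in range(1,n):
        if q[i][4]>250: print(nm,c[i].round(1),q[i],ray(w,*c[i],z).round(1))
```

```text
44.12 q [-0.31   1.021 -0.288  1.294  0.329  0.876  2.548] p [608.909 243.501  84.339] w 40.17826174574575 F [ 0.172 -1.271 -0.081]
z [-0.    -0.007 -1.   ] y [-0.996 -0.085  0.001] x [ 0.085 -0.996  0.007]
amb [279.8 106.9] [ 249   93   63   28 1667] [614.1 168.   39. ]
amb [280.5 187.6] [ 251  171   59   37 1783] [609.4 216.1  39. ]
wh [211.  133.5] [ 200   40   50  215 3315] [652.5 186.3  45. ]
wh [265.4  83.4] [213  81 108   5 272] [623.2 156.6  45. ]
wh [349.1 138. ] [328 102  32  68 972] [572.4 182.   45. ]
wh [280.1 145.7] [ 248  120   65   54 3263] [612.  189.8  45. ]
blk [292.9 226.7] [286 206  13  43 360] [598.9 241.6  38. ]
```

Request:
arm_command(xyz=[[-0.002,0,-0.015],[0,0,-0.02],[0,0,-0.02],[0,0,-0.015],[0,0,-0.009],[0,0,0],[0,0,0],[0,0,0]], twist=[[0,0,0],[0,0,0],[0,0,0],[0,0,0],[0,0,0],[0,0,0],[0,0,0],[0,0,0]], hand=[0.06,0.06,0.06,0.06,0.06,0.06,1,1], force=50)

```text
t: 44.83
position: [607.4, 243.1, 6.0]
tcp_rot: [3.142, -0.007, -1.486]
force: [1.1, -0.3, -0.2]
gripper_width: 24.4
grasp_force: 48.9
```

Request:
arm_command(xyz=[[0,0,0],[0,0,0],[0,0,0],[0,0,0.02],[0,0,0.03],[0,0,0.04],[0,0,0.04],[0,0,0.04]], twist=[[0,0,0],[0,0,0],[0,0,0],[0,0,0],[0,0,0],[0,0,0],[0,0,0],[0,0,0]], hand=[1,1,1,1,1,1,1,1])

```text
t: 45.5
position: [606.8, 243.3, 177.6]
tcp_rot: [3.141, -0.006, -1.486]
force: [1.2, 1.0, -0.9]
gripper_width: 24.4
grasp_force: 49.2
```

```bash
python3 -c "
from h import *
st()"
```

```text
45.5 q [-0.302  0.906 -0.316  1.221  0.29   1.061  2.581] p [606.774 243.253 177.59 ] w 24.430205440434136 F [ 1.232  0.977 -0.936]
z [-0.    -0.006 -1.   ] y [-0.996 -0.085  0.001] x [ 0.085 -0.996  0.006]
```

Request:
arm_command(xyz=[[-0.0065,-0.008,0.014],[-0.0065,-0.008,0.014],[-0.0065,-0.008,0.014],[-0.0065,-0.008,0.014],[-0.0065,-0.008,0.014],[-0.0065,-0.008,0.014],[-0.0065,-0.008,0.014],[-0.0065,-0.008,0.014]], twist=[[0,0,-7],[0,0,-7],[0,0,-7],[0,0,-7],[0,0,-7],[0,0,-7],[0,0,-7],[0,0,-7]], hand=[1,1,1,1,1,1,1,1])

```text
t: 46.17
position: [554.7, 179.0, 288.4]
tcp_rot: [3.141, -0.006, -2.469]
force: [0.1, 0.9, -0.5]
gripper_width: 24.6
grasp_force: 49.2
```

Request:
arm_command(xyz=[[-0.0065,-0.01,0.003],[-0.0065,-0.01,0.003],[-0.0065,-0.01,0.003],[-0.0065,-0.01,0.003],[-0.0065,-0.01,0.003],[-0.0065,-0.01,0.003],[-0.0065,-0.01,0.003],[-0.0065,-0.01,0.003]], twist=[[0,0,-7],[0,0,-7],[0,0,-7],[0,0,-7],[0,0,-7],[0,0,-7],[0,0,-7],[0,0,-7]], hand=[1,1,1,1,1,1,1,1])

```text
t: 46.83
position: [502.7, 98.9, 311.9]
tcp_rot: [3.141, -0.007, 2.836]
force: [-0.3, 0.8, -1.1]
gripper_width: 24.5
grasp_force: 49.3
```

Request:
arm_command(xyz=[[-0.0065,-0.01,0],[-0.0065,-0.01,0],[-0.0065,-0.01,0],[-0.0065,-0.01,0],[-0.0065,-0.01,0],[-0.0065,-0.01,0],[-0.0065,-0.01,0],[-0.0065,-0.01,0]], twist=[[0,0,-7],[0,0,-7],[0,0,-7],[0,0,-7],[0,0,-7],[0,0,-7],[0,0,-7],[0,0,-7]], hand=[1,1,1,1,1,1,1,1])

```text
t: 47.5
position: [450.7, 19.0, 311.7]
tcp_rot: [3.141, -0.007, 1.859]
force: [0.5, 0.3, -1.1]
gripper_width: 24.6
grasp_force: 49.3
```

```bash
python3 -c "
from h import *
st()"
```

```text
47.5 q [-0.422  0.464  0.516  1.773 -0.278  0.978  0.494] p [450.731  18.973 311.746] w 24.6239704754543 F [ 0.478  0.286 -1.071]
z [-0.001  0.007 -1.   ] y [0.959 0.284 0.001] x [-0.284  0.959  0.007]
```

Request:
arm_command(xyz=[[-0.002,-0.012,0],[-0.002,-0.012,0],[-0.002,-0.012,0],[-0.002,-0.012,0],[-0.002,-0.012,0],[-0.002,-0.012,0],[-0.002,-0.012,0],[-0.002,-0.012,0]], twist=[[0,0,-7],[0,0,-7],[0,0,-7],[-6,0.5,0],[-6,0.5,0],[-6,0.5,0],[-6,0.5,0],[-6,0.5,0]], hand=[1,1,1,1,1,1,1,1])

```text
t: 48.17
position: [435.4, -76.8, 312.3]
tcp_rot: [-3.138, 0.523, 1.5]
force: [0.2, -0.7, -1.2]
gripper_width: 24.5
grasp_force: 49.2
```

Request:
arm_command(xyz=[[-0.001,-0.014,0],[-0.001,-0.014,0],[-0.001,-0.014,0],[-0.001,-0.014,0],[-0.001,-0.014,0],[-0.001,-0.014,0],[-0.001,-0.014,0],[-0.001,-0.014,0]], twist=[[-6,0.5,0],[-6,0.5,0],[-6,0.5,0],[-6,0.5,0],[-6,0.5,0],[-6,0.5,0],[-6,0.5,0],[-6,0.5,0]], hand=[1,1,1,1,1,1,1,1])

```text
t: 48.83
position: [427.7, -188.6, 311.5]
tcp_rot: [-3.091, 1.363, 1.542]
force: [1.4, -1.4, -2.1]
gripper_width: 24.5
grasp_force: 49.3
```

```bash
python3 -c "
from h import *
st()"
```

```text
48.83 q [-0.846  1.288  1.301  2.054  0.369  0.51  -0.367] p [ 427.69  -188.577  311.516] w 24.511825637983478 F [ 1.4   -1.44  -2.077]
z [-0.079 -0.975 -0.206] y [ 0.997 -0.078 -0.01 ] x [ 0.006  0.207 -0.978]
```

Request:
arm_command(xyz=[[-0.0008,-0.007,-0.016],[-0.0008,-0.007,-0.016],[-0.0008,-0.007,-0.016],[-0.0008,-0.007,-0.016],[-0.0008,-0.007,-0.016],[-0.0008,-0.007,-0.016],[-0.0008,-0.007,-0.016],[-0.0008,-0.007,-0.016]], twist=[[-1,0.1,0],[-1,0.1,0],[-1,0.1,0],[-1,0.1,0],[-1,0.1,0],[-1,0.1,0],[-1,0.1,0],[0,0,0]], hand=[1,1,1,1,1,1,1,1])

```text
t: 49.5
position: [420.9, -245.0, 181.9]
tcp_rot: [-2.984, 1.482, 1.647]
force: [1.2, -0.4, -0.1]
gripper_width: 24.7
grasp_force: 49.3
```

```bash
python3 -c "
from h import *
st()"
```

```text
49.5 q [-0.741  1.673  1.224  2.08   0.263  0.305 -0.559] p [ 420.884 -244.997  181.929] w 24.70714522821242 F [ 1.163 -0.37  -0.064]
z [-0.082 -0.993 -0.088] y [ 0.997 -0.081 -0.014] x [-0.007  0.089 -0.996]
```

Request:
arm_command(xyz=[[0,0,-0.008],[0,0,-0.01],[0,0,-0.01],[0,0,-0.008],[0,0,-0.005],[0,0,-0.003],[0,0,0],[0,0,0]], twist=[[0,0,0],[0,0,0],[0,0,0],[0,0,0],[0,0,0],[0,0,0],[0,0,0],[0,0,0]], hand=[1,1,1,1,1,1,1,1])

```text
t: 50.17
position: [420.8, -244.6, 139.9]
tcp_rot: [-3.001, 1.481, 1.629]
force: [-0.2, -0.8, -0.6]
gripper_width: 24.7
grasp_force: 49.3
```

```bash
python3 -c "
from h import *
st()"
```

```text
50.17 q [-0.744  1.741  1.169  2.04   0.217  0.326 -0.599] p [ 420.837 -244.601  139.909] w 24.67063318908329 F [-0.176 -0.796 -0.631]
z [-0.083 -0.993 -0.088] y [ 0.997 -0.082 -0.012] x [-0.005  0.089 -0.996]
```

Request:
arm_command(xyz=[[0,0,-0.001],[0,0,-0.001],[0,0,0],[0,0,0],[0,0,0],[0,0,0],[0,0,0],[0,0,0]], twist=[[0,0,0],[0,0,0],[0,0,0],[0,0,0],[0,0,0],[0,0,0],[0,0,0],[0,0,0]], hand=[1,1,1,1,1,1,1,1])

```text
t: 50.83
position: [420.8, -244.7, 137.6]
tcp_rot: [-2.998, 1.481, 1.632]
force: [-0.1, -0.2, -0.6]
gripper_width: 24.5
grasp_force: 49.3
```

Request:
arm_command(xyz=[[0,0,-0.001],[0,0,-0.001],[0,0,0],[0,0,0],[0,0,0],[0,0,0],[0,0,0],[0,0,0]], twist=[[0,0,0],[0,0,0],[0,0,0],[0,0,0],[0,0,0],[0,0,0],[0,0,0],[0,0,0]], hand=[1,1,1,1,1,1,1,1])

```text
t: 51.5
position: [420.8, -244.7, 135.6]
tcp_rot: [-2.998, 1.481, 1.632]
force: [-0.7, 0.3, -0.6]
gripper_width: 24.6
grasp_force: 49.3
```

Request:
arm_command(xyz=[[0,0,-0.001],[0,0,-0.001],[0,0,-0.001],[0,0,-0.001],[0,0,0],[0,0,0],[0,0,0],[0,0,0]], twist=[[0,0,0],[0,0,0],[0,0,0],[0,0,0],[0,0,0],[0,0,0],[0,0,0],[0,0,0]], hand=[1,1,1,1,1,1,1,1])

```text
t: 52.17
position: [420.7, -244.7, 131.7]
tcp_rot: [-2.999, 1.481, 1.631]
force: [0.5, -0.7, -2.2]
gripper_width: 24.7
grasp_force: 49.3
```

Request:
arm_command(xyz=[[0,0,-0.001],[0,0,-0.001],[0,0,0],[0,0,0],[0,0,0],[0,0,0],[0,0,0],[0,0,0]], twist=[[0,0,0],[0,0,0],[0,0,0],[0,0,0],[0,0,0],[0,0,0],[0,0,0],[0,0,0]], hand=[1,1,1,1,1,1,1,1])

```text
t: 52.83
position: [420.8, -244.7, 129.6]
tcp_rot: [-2.998, 1.481, 1.632]
force: [0.5, 0.3, -0.6]
gripper_width: 24.6
grasp_force: 49.3
```

Request:
arm_command(xyz=[[0,0,-0.001],[0,0,-0.001],[0,0,0],[0,0,0],[0,0,0],[0,0,0],[0,0,0],[0,0,0]], twist=[[0,0,0],[0,0,0],[0,0,0],[0,0,0],[0,0,0],[0,0,0],[0,0,0],[0,0,0]], hand=[1,1,1,1,1,1,1,1])

```text
t: 53.5
position: [420.6, -244.7, 128.2]
tcp_rot: [-3.001, 1.482, 1.629]
force: [0.7, 1.1, 5.6]
gripper_width: 24.6
grasp_force: 49.6
```

Request:
arm_command(xyz=[[0,0,-0.001],[0,0,0],[0,0,0],[0,0,0],[0,0,0],[0,0,0],[0,0,0],[0,0,0]], twist=[[0,0,0],[0,0,0],[0,0,0],[0,0,0],[0,0,0],[0,0,0],[0,0,0],[0,0,0]], hand=[1,1,1,1,1,1,1,1])

```text
t: 54.17
position: [420.5, -244.7, 128.1]
tcp_rot: [-3.007, 1.484, 1.622]
force: [1.2, 2.5, 13.3]
gripper_width: 24.4
grasp_force: 49.8
```

Contact made. I'll ease off 1.5 mm, release gently and check.

Request:
arm_command(xyz=[[0,0,0.0015],[0,0,0],[0,0,0],[0,0,0],[0,0,0],[0,0,0],[0,0,0],[0,0,0]], twist=[[0,0,0],[0,0,0],[0,0,0],[0,0,0],[0,0,0],[0,0,0],[0,0,0],[0,0,0]], hand=[1,1,1,0.38,0.36,0.34,0.3,0.25])

```text
t: 54.83
position: [420.7, -244.7, 128.0]
tcp_rot: [-2.997, 1.481, 1.633]
force: [0.1, -0.3, -0.5]
gripper_width: 31.8
grasp_force: 0.0
```

Request:
arm_command(xyz=[[0,0,0],[0,0,0],[0,0,0],[0,0,0],[0,0,0],[0,0,0],[0,0,0],[0,0,0]], twist=[[0,0,0],[0,0,0],[0,0,0],[0,0,0],[0,0,0],[0,0,0],[0,0,0],[0,0,0]], hand=[0.2,0.1,0,-0.06,-0.06,-0.06,-0.06,-0.06])

```text
t: 55.5
position: [420.8, -244.7, 128.1]
tcp_rot: [-2.998, 1.481, 1.632]
force: [0.5, 0.3, 0.4]
gripper_width: 45.1
grasp_force: 0.0
```

Run:
```python
from h import *
st()
s=env.get_image("side"); t=env.get_image("top")
for p in [(422,-225,76)]: print('exp side',p,proj(s,p),'top',proj(t,p))
blobs(s,(290,270,400,350)); print('top'); blobs(t,(370,190,450,290))
```

```text
55.5 q [-0.745  1.76   1.154  2.027  0.206  0.334 -0.61 ] p [ 420.771 -244.693  128.098] w 45.09761363605801 F [0.456 0.282 0.356]
z [-0.083 -0.993 -0.088] y [ 0.997 -0.082 -0.013] x [-0.005  0.089 -0.996]
exp side (422, -225, 76) (np.float64(316.56634677740516), np.float64(315.4977844197185)) top (np.float64(419.4507294441346), np.float64(265.31309433715415))
amb [364.2 290.1] [356 282  18  15 167]
amb [343.  299.5] [335 293  17  13 153]
amb [317.4 308.2] [309 300  16  15 139]
amb [361.6 310. ] [356 308  13   4  25]
amb [339.  318.8] [333 316  14   5  30]
amb [313.1 327.4] [307 325  14   5  36]
wh [354.8 271.3] [348 270  14   5  46]
wh [389.2 283. ] [375 270  25  31 232]
wh [306.8 289.2] [301 282  17  22 157]
wh [329.1 288.5] [325 283   9  12  37]
wh [362.7 302.1] [356 297  15  11 125]
wh [340.  311.1] [333 306  15  11 121]
wh [313.6 319.6] [307 314  15  11 118]
wh [363.7 336.8] [323 322  77  28 365]
wh [302.3 330.5] [298 325   9  13  53]
top
amb [420.  213.1] [413 203  19  18 159]
amb [420.7 237. ] [413 228  19  18 122]
amb [416.7 264.3] [410 255  19  18 155]
wh [373.8 213.8] [370 190  10  51 408]
wh [411.5 213.9] [409 207   8  14  46]
wh [428.2 250.1] [420 249  17   4  38]
wh [426.7 275.5] [419 274  17   4  41]
wh [380.8 286.5] [378 284   7   6  39]
wh [432.1 286.7] [416 284  34   6  91]
wh [416.6 288.8] [408 288  19   2  25]
blk [410.6 196.4] [380 190  70  25 694]
blk [426.5 209.2] [420 203  15  13 122]
blk [435.2 231.1] [416 217  34  28 514]
blk [378.6 229.1] [378 219   2  21  22]
blk [436.5 265.9] [416 241  34  46 851]
blk [377.3 276.4] [370 273  16   7  34]
blk [400.3 277.4] [391 272  21  10 117]
```

All three bottles read upright and are well placed. I'll retreat slowly, then go to the door's outer side.

Request:
arm_command(xyz=[[0.0004,0.005,0.0004],[0.0004,0.005,0.0004],[0.0007,0.008,0.0007],[0.0008,0.01,0.0009],[0.0008,0.01,0.0009],[0.0008,0.01,0.0009],[0.0017,0.02,0.0018],[0.0017,0.02,0.0018]], twist=[[0,0,0],[0,0,0],[0,0,0],[0,0,0],[0,0,0],[0,0,0],[0,0,0],[0,0,0]], hand=[-0.06,-0.06,-0.06,-0.06,-0.06,-0.06,-0.06,-0.06])

```text
t: 56.27
position: [427.9, -155.3, 136.1]
tcp_rot: [-2.995, 1.481, 1.634]
force: [-0.3, 0.2, 0.4]
gripper_width: 45.6
grasp_force: 0.0
```

Request:
arm_command(xyz=[[0.003,0.01,0.025],[0.003,0.01,0.025],[0.003,0.01,0.025],[0.003,0.01,0.025],[0.003,0.01,0.025],[0.003,0.01,0.025],[0.003,0.01,0.025],[0.003,0.01,0.025]], twist=[[4,-0.3,0],[5,-0.4,0],[5,-0.4,0],[5,-0.4,0],[5,-0.4,0],[5,-0.4,0],[5,-0.4,0],[5,-0.4,0]], hand=[1,1,1,1,1,1,1,1])

```text
t: 56.93
position: [450.8, -79.4, 326.3]
tcp_rot: [-3.123, 0.833, 1.512]
force: [-0.1, 0.8, -0.3]
gripper_width: 0.3
grasp_force: 0.0
```

Request:
arm_command(xyz=[[0.0056,0.01,0],[0.0056,0.01,0],[0.0056,0.01,0],[0.0056,0.01,0],[0.0056,0.01,0],[0.0056,0.01,0],[0.0056,0.01,0],[0.0056,0.01,0]], twist=[[5.8,-0.5,0],[5.8,-0.5,0],[5.8,-0.5,0],[5.8,-0.5,0],[5.8,-0.5,0],[5.8,-0.5,0],[5.8,-0.5,0],[5.5,-0.5,0]], hand=[1,1,1,1,1,1,1,1])

```text
t: 57.6
position: [496.0, 0.7, 325.7]
tcp_rot: [3.14, 0.025, 1.503]
force: [0.1, 0.7, -0.7]
gripper_width: -0.2
grasp_force: 0.0
```

Run:
```python
from h import *
st()
s=env.get_image("side"); t=env.get_image("top")
blobs(s,(305,280,400,335))
# door top edges in top view: bright line
im=t["img"]; np.save("t6.npy",im)
g=(im.min(2)>150).astype(np.uint8)*255; k=np.zeros_like(g);k[175:262,310:392]=g[175:262,310:392]
n,l,q,c=cv2.connectedComponentsWithStats(k)
for i in range(1,n):
    if q[i][4]>60:
        print(q[i],c[i]); ys,xs=np.where(l==i)
        vx,vy,x0,y0=cv2.fitLine(np.c_[xs,ys].astype(np.float32),cv2.DIST_HUBER,0,.01,.01).ravel(); print('line',vx,vy)
        j=ys.argmax();print('low end',xs[j],ys[j],ray(t,xs[j],ys[j],80)); j=ys.argmin();print('high end',xs[j],ys[j],ray(t,xs[j],ys[j],80)); print('mid',ray(t,*c[i],80))
```

```text
57.6 q [-0.423  0.544  0.619  1.604 -0.316  1.098  0.204] p [496.002   0.662 325.741] w -0.1850901024723034 F [ 0.117  0.671 -0.719]
z [-0.    -0.025 -1.   ] y [ 0.998 -0.068  0.001] x [ 0.068  0.997 -0.025]
amb [364.2 290.1] [356 282  18  15 164]
amb [341.6 299. ] [333 291  19  15 175]
amb [314.7 307.3] [306 299  19  16 181]
amb [361.4 310. ] [356 308  12   4  23]
amb [339. 319.] [334 317  12   4  25]
amb [313.2 327.5] [307 325  14   5  31]
wh [315.  284.6] [305 280  25  13 158]
wh [393.1 287.6] [384 280  16  20 130]
wh [362.7 302.2] [357 297  13  11 103]
wh [339.9 311.1] [334 307  13  10  99]
wh [313.  319.7] [307 315  13  10 100]
wh [384.7 329.2] [366 322  34  13 132]
```

Run:
```python
from h import *
s=env.get_image("side"); im=s["img"]; o=cv2.imread("pics/side0.png")
for nm,i in (("old",o),("new",im)):
    k=np.zeros(i.shape[:2],np.uint8);k[240:275,268:375]=(i.min(2)[240:275,268:375]>135)
    n,l,q,c=cv2.connectedComponentsWithStats(k)
    for j in range(1,n):
        if q[j][4]>60: print(nm,q[j],c[j].round(1))
for p in [(453,-6,80),(610,-141,80),(485,-10,60),(497,3,60)]: print(proj(s,p))
```

```text
old [ 274  240  101   35 1929] [319.8 257.1]
old [367 240   8  11  69] [371.2 244.7]
new [ 268  240  107   35 3256] [316.  257.7]
new [367 240   8  12  72] [371.2 244.9]
(np.float64(279.67760978210396), np.float64(247.35795498274268))
(np.float64(367.342387574188), np.float64(259.4370925117501))
(np.float64(292.25024518910266), np.float64(250.26560571322534))
(np.float64(293.9392175202459), np.float64(245.554310755326))
```

Request:
arm_command(xyz=[[0.0005,0.0005,-0.03],[0.0005,0.0005,-0.03],[0,0,-0.03],[0,0,-0.03],[0,0,-0.03],[0,0,-0.03],[0,0,-0.03],[0,0,-0.02]], twist=[[1.4,0,0],[0,0,0],[0,0,0],[0,0,0],[0,0,0],[0,0,0],[0,0,0],[0,0,0]], hand=[1,1,1,1,1,1,1,1])

```text
t: 58.42
position: [495.5, 1.5, 91.9]
tcp_rot: [-3.136, 0.01, 1.505]
force: [0.3, 0.5, -1.0]
gripper_width: -0.1
grasp_force: 0.0
```

Request:
arm_command(xyz=[[0,0,-0.01],[0,0,-0.01],[0,0,-0.01],[0,0,-0.004],[0,0,0],[0,0,0],[0,0,0],[0,0,0]], twist=[[0,0,0],[0,0,0],[0,0,0],[0,0,0],[0,0,0],[0,0,0],[0,0,0],[0,0,0]], hand=[1,1,1,1,1,1,1,1])

```text
t: 59.08
position: [497.1, 0.6, 61.0]
tcp_rot: [-3.141, 0.007, 1.502]
force: [-0.7, 0.3, -0.1]
gripper_width: 0.1
grasp_force: 0.0
```

Request:
arm_command(xyz=[[-0.006,-0.0053,0],[-0.006,-0.0053,0],[-0.0051,-0.0059,0],[-0.0051,-0.0059,0],[-0.0051,-0.0059,0],[-0.0051,-0.0059,0],[-0.0041,-0.0067,0],[-0.0041,-0.0067,0]], twist=[[0,0,0],[0,0,0],[0,0,0],[0,0,0],[0,0,0],[0,0,0],[0,0,0],[0,0,0]], hand=[1,1,1,1,1,1,1,1])

```text
t: 59.75
position: [455.9, -48.0, 60.6]
tcp_rot: [-3.14, 0.007, 1.501]
force: [0.3, 0.4, -0.2]
gripper_width: 0.0
grasp_force: 0.1
```

Request:
arm_command(xyz=[[-0.0041,-0.0067,0],[-0.0041,-0.0067,0],[-0.0024,-0.0059,0],[-0.0024,-0.0059,0],[-0.0024,-0.0059,0],[-0.0024,-0.0059,0],[0,0,0],[0,0,0]], twist=[[0,0,0],[0,0,0],[0,0,0],[0,0,0],[0,0,0],[0,0,0],[0,0,0],[0,0,0]], hand=[1,1,1,1,1,1,1,1])

```text
t: 60.42
position: [438.5, -84.5, 60.5]
tcp_rot: [-3.14, 0.007, 1.501]
force: [0.4, -0.0, -0.2]
gripper_width: -0.1
grasp_force: 0.0
```

Run:
```python
from h import *
st()
s=env.get_image("side"); blobs(s,(305,285,370,330))
```

```text
60.42 q [ 0.024  0.866  0.162  2.107 -0.589  0.211  0.639] p [438.505 -84.452  60.537] w -0.08586549630259101 F [ 0.408 -0.031 -0.213]
z [-0.002 -0.006 -1.   ] y [ 0.998 -0.07  -0.002] x [ 0.07   0.998 -0.007]
amb [362.7 290.7] [356 285  14  12 126]
amb [341.6 298.9] [333 291  19  15 180]
amb [314.8 307.3] [306 299  19  16 190]
amb [361.6 310. ] [356 308  13   4  25]
amb [339.2 318.9] [334 317  13   4  27]
amb [313.3 327.5] [307 325  14   5  35]
wh [310.  285.8] [305 285  16   4  31]
wh [362.5 302.2] [356 297  14  11 119]
wh [340.1 311.1] [333 306  15  11 116]
wh [313.3 319.7] [307 314  14  11 114]
```

Request:
arm_command(xyz=[[-0.0007,-0.0025,0],[-0.0007,-0.0025,0],[-0.0007,-0.0025,0],[-0.0006,-0.0025,0],[-0.0005,-0.0025,0],[-0.0005,-0.0025,0],[0,0,0],[0,0,0]], twist=[[0,0,0],[0,0,0],[0,0,0],[0,0,0],[0,0,0],[0,0,0],[0,0,0],[0,0,0]], hand=[1,1,1,1,1,1,1,1])

```text
t: 61.13
position: [434.8, -99.3, 60.5]
tcp_rot: [-3.14, 0.007, 1.501]
force: [-0.8, 0.7, -0.6]
gripper_width: -0.0
grasp_force: 0.3
```

Request:
arm_command(xyz=[[-0.0003,-0.002,0],[-0.0002,-0.002,0],[-0.0002,-0.001,0],[0,0,0],[0,0,0],[0,0,0],[0,0,0],[0,0,0]], twist=[[0,0,0],[0,0,0],[0,0,0],[0,0,0],[0,0,0],[0,0,0],[0,0,0],[0,0,0]], hand=[1,1,1,1,1,1,1,1])

```text
t: 61.8
position: [434.0, -104.1, 60.5]
tcp_rot: [-3.14, 0.006, 1.502]
force: [-1.4, 3.6, 0.8]
gripper_width: -0.1
grasp_force: 2.0
```

Force is rising at the catch, so I'll keep pushing in small steps.

Request:
arm_command(xyz=[[-0.0002,-0.001,0],[-0.0002,-0.001,0],[0,0,0],[0,0,0],[0,0,0],[0,0,0],[0,0,0],[0,0,0]], twist=[[0,0,0],[0,0,0],[0,0,0],[0,0,0],[0,0,0],[0,0,0],[0,0,0],[0,0,0]], hand=[1,1,1,1,1,1,1,1])

```text
t: 62.47
position: [433.8, -106.3, 60.5]
tcp_rot: [-3.14, 0.007, 1.501]
force: [0.1, 1.2, 0.2]
gripper_width: -0.0
grasp_force: 0.0
```

Request:
arm_command(xyz=[[-0.0002,-0.001,0],[-0.0002,-0.001,0],[0,0,0],[0,0,0],[0,0,0],[0,0,0],[0,0,0],[0,0,0]], twist=[[0,0,0],[0,0,0],[0,0,0],[0,0,0],[0,0,0],[0,0,0],[0,0,0],[0,0,0]], hand=[1,1,1,1,1,1,1,1])

```text
t: 63.13
position: [433.3, -108.2, 60.5]
tcp_rot: [-3.14, 0.007, 1.502]
force: [1.3, 0.5, -0.0]
gripper_width: -0.1
grasp_force: 0.0
```

Request:
arm_command(xyz=[[-0.0002,-0.001,0],[-0.0002,-0.001,0],[0,0,0],[0,0,0],[0,0,0],[0,0,0],[0,0,0],[0,0,0]], twist=[[0,0,0],[0,0,0],[0,0,0],[0,0,0],[0,0,0],[0,0,0],[0,0,0],[0,0,0]], hand=[1,1,1,1,1,1,1,1])

```text
t: 63.8
position: [433.0, -110.2, 60.6]
tcp_rot: [-3.14, 0.007, 1.502]
force: [0.1, -0.9, -0.2]
gripper_width: 0.2
grasp_force: 0.0
```

Request:
arm_command(xyz=[[-0.0002,-0.001,0],[-0.0002,-0.001,0],[0,0,0],[0,0,0],[0,0,0],[0,0,0],[0,0,0],[0,0,0]], twist=[[0,0,0],[0,0,0],[0,0,0],[0,0,0],[0,0,0],[0,0,0],[0,0,0],[0,0,0]], hand=[1,1,1,1,1,1,1,1])

```text
t: 64.47
position: [432.6, -111.6, 60.5]
tcp_rot: [-3.14, 0.006, 1.502]
force: [2.5, 6.9, 0.2]
gripper_width: 0.1
grasp_force: 2.8
```

Request:
arm_command(xyz=[[-0.0001,-0.001,0],[0,0,0],[0,0,0],[0,0,0],[0,0,0],[0,0,0],[0,0,0],[0,0,0]], twist=[[0,0,0],[0,0,0],[0,0,0],[0,0,0],[0,0,0],[0,0,0],[0,0,0],[0,0,0]], hand=[1,1,1,1,1,1,1,1])

```text
t: 65.13
position: [432.6, -111.7, 60.5]
tcp_rot: [-3.14, 0.004, 1.503]
force: [2.0, 10.3, 1.4]
gripper_width: 0.2
grasp_force: 5.8
```

Request:
arm_command(xyz=[[-0.0001,-0.001,0],[0,0,0],[0,0,0],[0,0,0],[0,0,0],[0,0,0],[0,0,0],[0,0,0]], twist=[[0,0,0],[0,0,0],[0,0,0],[0,0,0],[0,0,0],[0,0,0],[0,0,0],[0,0,0]], hand=[1,1,1,1,1,1,1,1])

```text
t: 65.8
position: [432.5, -111.9, 60.5]
tcp_rot: [-3.139, 0.003, 1.504]
force: [3.1, 17.7, 3.3]
gripper_width: -0.0
grasp_force: 8.9
```

The door is against its hard stop at 17.7 N, past the catch. I'll back off, raise and verify.

Request:
arm_command(xyz=[[0.0003,0.003,0],[0.0005,0.005,0],[0.001,0.01,0],[0.001,0.01,0.01],[0,0.005,0.03],[0,0,0.04],[0,0,0.04],[0,0,0.04]], twist=[[0,0,0],[0,0,0],[0,0,0],[0,0,0],[0,0,0],[0,0,0],[0,0,0],[0,0,0]], hand=[1,1,1,1,1,1,1,1])

```text
t: 66.47
position: [434.5, -80.6, 222.5]
tcp_rot: [-3.139, 0.007, 1.501]
force: [1.6, 1.0, 0.6]
gripper_width: -0.1
grasp_force: 0.0
```

Request:
arm_command(xyz=[[0,0.03,0.02],[0,0.04,0],[0,0.04,0],[0,0.04,0],[0,0.04,0],[0,0.03,0],[0,0,0],[0,0,0]], twist=[[0,0,0],[0,0,0],[0,0,0],[0,0,0],[0,0,0],[0,0,0],[0,0,0],[0,0,0]], hand=[1,1,1,1,1,1,1,1])

```text
t: 67.13
position: [434.6, 140.6, 240.3]
tcp_rot: [-3.14, 0.007, 1.505]
force: [0.0, -0.6, 0.6]
gripper_width: -0.1
grasp_force: 0.0
```

Run:
```python
from h import *
st()
s=env.get_image("side"); blobs(s,(295,285,370,332))
t=env.get_image("top"); im=t["img"]
k=np.zeros(im.shape[:2],np.uint8);k[175:300,355:395]=(im.min(2)[175:300,355:395]>170)
for y in range(185,292,8):
    xs=np.where((im[y,360:396].min(1)>140))[0]+360
    print(y,xs.min() if len(xs) else None,xs.max() if len(xs) else None, im[y,360:396:3].min(1))
for p in [(610,-141,80),(396,-118.5,80),(612,-136,80),(397,-113.5,80)]: print(proj(t,p))
bs=blobs(t,(395,195,440,280))
```

```text
67.13 q [-0.719  0.59   0.579  1.886 -0.431  0.797  0.025] p [434.568 140.561 240.252] w -0.05485134346050172 F [ 0.048 -0.629  0.609]
z [-0.002 -0.007 -1.   ] y [ 0.998 -0.066 -0.002] x [ 0.066  0.998 -0.007]
amb [362.7 290.8] [356 285  14  12 124]
amb [341.7 299. ] [333 291  19  15 175]
amb [314.8 307.3] [306 299  19  16 183]
amb [361.4 310. ] [356 308  12   4  23]
amb [339. 319.] [334 317  12   4  25]
amb [313.3 327.5] [307 325  13   5  32]
wh [362.7 302.3] [357 298  13  10 102]
wh [339.9 311. ] [334 307  13   9  97]
wh [298.8 324. ] [295 314  10  18  69]
wh [313.  319.8] [307 315  13  10  99]
185 360 384 [146 153 152 230 217 225 162 236 223 117 113 111]
193 360 383 [150 151 150 222 217 220 157 232  11  20  21  21]
201 360 382 [153 144 154 218 218 221 194 235   0  20  19  22]
209 360 382 [146 150 186 219 218 212 217 242  13  19  22  21]
217 360 381 [143 151 218 219 219 199 249 213  20  19  18  21]
225 360 381 [143 153 226 219 220 159 239 151  21  21  21  20]
233 360 380 [149 147 221 220 223 162 238   2  19  20  19  25]
241 360 379 [145 176 221 219 218 219 243   2  21  20  21  18]

[... 324 characters left out ...]
97  92 133 143 144 140 151 146 148 146 147 147]
(np.float64(379.891657224803), np.float64(182.07714474524937))
(np.float64(372.1336138597782), np.float64(276.51378695425126))
(np.float64(377.67749490434505), np.float64(181.19981183409897))
(np.float64(369.8570057680317), np.float64(276.03361469436743))
amb [419.9 213.1] [413 203  19  18 156]
amb [419.4 237.6] [413 228  18  18 154]
amb [417.  264.6] [411 255  18  19 155]
wh [411.2 213.1] [409 208   5  11  35]
wh [411.4 237.4] [409 231   6  13  44]
wh [409.1 263.7] [407 257   6  13  45]
blk [417.3 198.3] [395 195  45  25 241]
blk [427.  209.1] [420 203  15  13 149]
blk [429.4 229.8] [408 217  32  25 391]
blk [428.8 261.6] [411 241  29  39 634]
```

```bash
python3 -c "
from station import env
print(env.hand_in())"
```

```text
the job is handed in; nothing more can be done
None
```

I stood all three bottles that were in the bin (2, 3 and 4) upright on the mat and pushed the door past its catch to a hard stop; the job was handed in at about 67 s. Bottle 1 was not in the scene. Bottle 2 toppled after its first placing and I stood it up again. The hand-in gave no verdict, so this rests on my camera and force readings.

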